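# Load hexagonal blanks stripe-up and wind them into the drum sander

## Robot

A 6-joint arm with a two-finger parallel gripper is mounted at the origin on a cart in front of the work surface, level with it; the furniture and walls round the work are solid. World frame = base frame: x ahead of the robot, y to its left, z up, the work surface at z = 0. Lengths are in mm, angles in rad, forces in N, time in s.
With the tool pointing down it reaches from about 225 to 725 mm from the base axis. Payload 3.1 kg.
Tool frame: the origin (TCP) lies at the very end of the fingers, on their centre line; the grasp point (between the pads) lies 19 mm behind it; z points along the fingers, y is the line along which they close (so a half turn about z gives the same grasp; the last joint's range is limited). The gripper opens to 85 mm and grips with 20 to 120 N. Pads are 22 mm wide; open, the fingers measure 114 mm over their backs; the gripper's body (76 mm by 85 mm) begins 54 mm behind the grasp point. The pads swing forward as they close: fully open they stand 13 mm farther back than shut.
Start: joints at [1.026, 0.048, 0.099, 1.622, 0, 1.443], TCP at [212.545, 480.044, 231.312] pointing down, gripper open.
Joint ranges: [-2.91, 2.91], [-0.99, 1.94], [-1.21, 1.42], [-2.12, 2.29], [-1.49, 1.47], [-3.14, 3.14]. Speed limits (rad/s): [2.79, 2.79, 3.14, 3.14, 3.14, 3.14].

## Interface

Orientations are given as [roll, pitch, yaw] about the fixed x, y, z axes, in that order (R = Rz(yaw) Ry(pitch) Rx(roll)).
In Python, from plant import env gives the robot as it stands.
- The arm moves only by the tool play_rows, never from a script. Its argument "series" is a list of rows, each a list of 3 entries, a list of its own where there are three numbers: the shift along the tool's x, y, z in m, then the turn about the tool's z in degrees, then the opening, from 0 (shut) to 1 (fully open). In form: [[[dx, dy, dz], turn, grip], ...]. A call has 1 to 12 rows; each row is the pose to reach, as a shift and turn from the pose commanded when the call began, along the tool's axes at that moment; what a row does not reach only later rows make up. A row lasts 1/12 s, in which the tool goes at most 41.7 mm and 7.16 degrees, less where a joint would pass 70% of its speed; a pose out of reach is approached as far as the arm can. A call with a gripper value outside its range is refused whole. The fingers move at their own pace and stop on an object; the grip force is fixed at half the most. Time passes only in rows, so rows that repeat a pose let the fingers close. It gives the time, the measured TCP pose, the force, the opening and the grip force at its end, in the units of the state.
- env.sense(): the state, without advancing time (a new reading comes with each control period).
- env.get_image(name): name is "scene" or "top" or "wrist"; returns (picture, depth): 400x640x3 uint8, red, green, blue; 400x640 float32, mm along the optical axis (not along the pixel's ray), 0 where there is no reading.
- env.calibration(name): a dict with "camera_matrix" (3x3 intrinsics, pixels), "k1" (the pictures are not rectified: a ray, as slopes to the right and down, at radius r is drawn at 1 + k1 r^2 times it, then the intrinsics apply), "view" (4x4, takes a point from world to camera coordinates). Camera axes: x right, y down, z forward; pixel columns grow to the right and rows downward; lengths in mm; the calibration is good to about 2 mm. A picture is of the moment at which its call begins: read the wrist's pose just before it. calibration takes no time and is no camera call; for the wrist camera it gives the pose at the moment of the call.
- env.finish_job(): hands the job in; it is judged then, once.
The state is a dict: "clock": time; "q": joint angles; "qvel": joint speeds; "joint_torque": joint torques, N m; "ee_pos": TCP position; "orientation": TCP orientation; "force": force on the tool from outside, world axes, zero at the start; "moment": the same for the moment, N m; "grip_width": finger opening in mm; "gripper_force": force on a finger pad.
Only numpy, scipy, OpenCV 4.12 (cv2) and the standard library are available. Lean on these libraries where they do the work, as an engineer would, in place of code of your own. Each camera call takes 0.05 s, during which the arm holds its last target. There are 200 camera calls.

## Task

Lay every hexagonal maple blank in a lane between the pins of the drum sander's feed table, lengthwise with the feed, flat and with its red-striped face on top, one to a lane. Then swing the folded red crank upright, draw it up until it latches, and wind the handwheel anticlockwise (seen from above) all the way, two full turns, so that the table runs in under the hood. Finally push the crank back down and fold it flat into its lock, leaving the blanks on the table stripe up and the other things on the bench where they are.

Things in the scene. Friction and masses are not known exactly. Their poses are not given: they have to be found in the camera images.
- mark_a (a point): Hexagonal maple bar, one of up to four (None if absent): 110 mm long, 44 mm across flats, 51 over edges, flats 25.4 mm wide, about 0.14 kg, lying on a flat. One long face bears a red stripe, with a red dot by it on each end. This point is the bar's centre, 22 mm above what it lies on; x runs along the bar, z is the outward normal of the striped face (up when the stripe is on top).
- mark_b (a point): Hexagonal maple bar, one of up to four (None if absent): 110 mm long, 44 mm across flats, 51 over edges, flats 25.4 mm wide, about 0.14 kg, lying on a flat. One long face bears a red stripe, with a red dot by it on each end. This point is the bar's centre, 22 mm above what it lies on; x runs along the bar, z is the outward normal of the striped face (up when the stripe is on top).
- mark_c (a point): Hexagonal maple bar, one of up to four (None if absent): 110 mm long, 44 mm across flats, 51 over edges, flats 25.4 mm wide, about 0.14 kg, lying on a flat. One long face bears a red stripe, with a red dot by it on each end. This point is the bar's centre, 22 mm above what it lies on; x runs along the bar, z is the outward normal of the striped face (up when the stripe is on top).
- mark_d (a point): Hexagonal maple bar, one of up to four (None if absent): 110 mm long, 44 mm across flats, 51 over edges, flats 25.4 mm wide, about 0.14 kg, lying on a flat. One long face bears a red stripe, with a red dot by it on each end. This point is the bar's centre, 22 mm above what it lies on; x runs along the bar, z is the outward normal of the striped face (up when the stripe is on top).
- table_top (a point): Centre of the feed table top, 190 mm along x (feed, to the hood), 330 along y (left), 35 mm above the bench. Three lanes along x at y = -90, 0, 90 mm: each between 4 steel pins (8 mm thick, 30 high, at x = +-43 mm, 60 mm clear across the lane; fingers fit between pins) and 2 lips (10 high) 122 mm apart. Hood at the loading end: from x = 118 mm on, 60 above the table, top 183 above the bench.
- feed_table (a joint): Travel of the feed table, m: 0 at the loading end, 0.19 fully in under the hood. It is geared to the handwheel (0.19 m for two turns) and cannot be pushed by hand. Between robot and sander a guitar neck lies fixed on the bench, its heel (100 mm high) near the table's front right corner: carry the blanks over it.
- handwheel (a joint): Handwheel angle, rad: 0 with the table at the loading end, 12.57 (two turns, end stop) fully in; grows anticlockwise from above. A flat 100 mm steel disc left of the table, top 53 mm above the bench; 0.3 N m turns it. Unless the crank is upright and drawn up, its foot sits in the yellow slotted bracket in front of the wheel (at 0 and each full turn) and blocks it, with about 0.1 rad of play.
- wheel_axis (a point): Point on the handwheel's upright axis, level with the crank's hinge, 85 mm above the bench. Its x axis turns with the wheel and points from the crank's hinge to the axis.
- crank_hinge (a point): Middle of the crank's hinge pin on a steel fork at the wheel's rim, 65 mm from the wheel's axis and 85 mm above the bench. The pin (y axis) lies tangential to the wheel. x points from here along the crank to its free end: level across the wheel when folded, straight up when upright.
- grip_centre (a point): Middle of the crank's red round grip, 20 mm in diameter, 70 mm long, spinning freely on its rod; 57 mm from the hinge with the crank pushed home, 75 mm drawn out. x points to the free end. Folded, it lies level 85 mm above the bench, 32 mm from its axis down to the disc; a steel end-stop plate, top 79 mm above the bench, stands 2 mm beyond its free end.
- crank (a joint): Swing of the crank, rad: 0 folded flat across the wheel, 1.57 upright (its stop). Stiff enough to stay where it is left (0.08 N m).
- crank_draw (a joint): How far the crank is drawn out along its length, m: 0 pushed home, 0.018 fully drawn. Slides with about 3 N, stays where it is left. Draw it only when upright: it is then latched (cannot fold) and its foot is clear of the bracket, so the wheel turns. Push it home before folding; the foot then needs the bracket's slot, so the wheel must be at a full turn.
- sanding_spot (a point): Bystander: cork sanding block, 112 x 67 x 30 mm, lying on the bench behind the blanks' places on the right; this is its centre.
- tin_spot (a point): Bystander: round tin with a dark blue lid, 72 mm in diameter, 28 mm high, right of the blanks; this is its centre.
- ebony_spot (a point): Bystander: black ebony bar, 160 x 30 x 10 mm, lying behind the handwheel; this is its centre.
Not all that is in view belongs to the job. What is shaped like the part that bears mark_d but orange is not meant.

How it is judged:
By the outcome, as a careful person would: the job done as asked, in the order asked, and still so for the second after the job is handed in, with the robot touching nothing.
Of blank_a, blank_b, blank_c, blank_d only 2 to 3 are there at a start; the rules pass over those that are not, and their reading is None.
At some moment in a run one of blank_a, blank_b, blank_c, blank_d may be knocked a few centimetres aside while the robot is not near it.
Once in a run the grip may slacken for a moment while it holds something.
It also fails if it takes over 210 s, if anything falls off the work surface, if the arm or the gripper's body presses on something with over 40 N, if the wrist force passes 120 N, or if a joint passes its speed limit or range.

## Working session

There is one attempt and no reset: what is moved stays moved. The work goes in short steps, Python scripts to look and compute and a tool call to move; the robot and the scene stay as the last step left them, time stands still between calls to the robot, and variables do not carry over. Pictures are saved under pics/ and viewed, at most 14 in all, crops included, and the job is handed in when it is done.

Besides the shell and the picture viewer there is one more tool, called after "Request:" as name(argument=value, ...) on one line, values as JSON. play_rows: Moves the arm, as the interface text tells. Its arguments: {"type":"object","properties":{"series":{"type":"array"}},"required":["series"]}

```bash
mkdir -p pics; ls; cat > h.py <<'E'
import numpy as np, cv2
from plant import env
def cap(n,save=None):
    c=env.calibration(n); im,d=env.get_image(n)
    if save: cv2.imwrite('pics/'+save,im[:,:,::-1])
    return im,d,c
def pts(d,c):
    K=np.array(c['camera_matrix']);h,w=d.shape
    u,v=np.meshgrid(np.arange(w),np.arange(h))
    p=cv2.undistortPoints(np.stack([u,v],-1).reshape(-1,1,2).astype(np.float64),K,np.array([c['k1'],0,0,0,0.])).reshape(h,w,2)
    P=np.dstack([p[...,0]*d,p[...,1]*d,d,np.ones_like(d)])
    W=P@np.linalg.inv(np.array(c['view'])).T
    W[d<=0]=np.nan
    return W[...,:3]
def st():
    s=env.sense();print({k:np.round(s[k],3).tolist() for k in('clock','q','ee_pos','orientation','force','grip_width','gripper_force')})
E
python3 - <<'E'
from h import *
st()
for n in('top','scene'):
    im,d,c=cap(n,n+'0.png');W=pts(d,c);np.savez('pics/%s0.npz'%n,im=im,W=W)
    print(c['k1'],np.round(c['camera_matrix'],1).tolist(),np.round(np.linalg.inv(c['view']),2).tolist())
E
```

```text
pics
{'clock': 0.0, 'q': [1.026, 0.049, 0.098, 1.622, 0.0, 1.443], 'ee_pos': [212.233, 479.532, 230.127], 'orientation': [-3.139, -0.0, 2.725], 'force': [-0.56, 0.4, -1.142], 'grip_width': 85.394, 'gripper_force': 0.0}
0.023341734193646525 [[418.9, 0.0, 311.4], [0.0, 418.9, 195.1], [0.0, 0.0, 1.0]] [[-0.0, -0.99, 0.12, 397.07], [-1.0, 0.0, 0.0, -82.22], [-0.0, -0.12, -0.99, 1444.01], [0.0, 0.0, 0.0, 1.0]]
-0.021758614049399765 [[433.6, 0.0, 324.4], [0.0, 433.6, 196.3], [0.0, 0.0, 1.0]] [[0.42, -0.62, 0.66, -479.09], [-0.91, -0.28, 0.32, -592.46], [-0.01, -0.74, -0.68, 1123.61], [0.0, 0.0, 0.0, 1.0]]
```

View pics/top0.png

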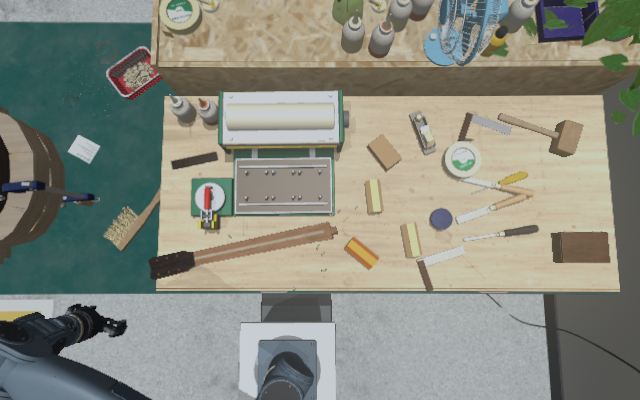

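View pics/scene0.png

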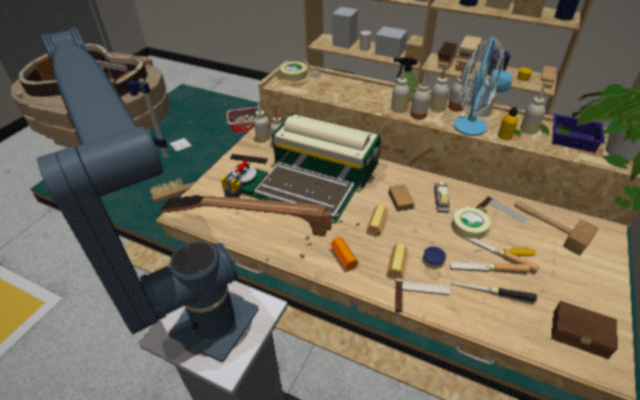

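Top view: two maple blanks at (374,197) and (411,240), and the orange decoy at (361,252). The table is at (284,187) and the crank/wheel at (210,198). Next I measure.

```bash
python3 - <<'E'
from h import *
z=np.load('pics/top0.npz');im,W=z['im'],z['W']
hsv=cv2.cvtColor(im,cv2.COLOR_RGB2HSV)
def box(name,r,zlo,zhi):
    y0,y1,x0,x1=r;w=W[y0:y1,x0:x1].reshape(-1,3);w=w[(w[:,2]>zlo)&(w[:,2]<zhi)]
    rc=cv2.minAreaRect(w[:,:2].astype(np.float32));print(name,len(w),np.round(w.mean(0),1),'rect',np.round(rc[0],1),np.round(rc[1],1),round(rc[2],1),'z90',np.round(np.percentile(w[:,2],[10,50,90]),1))
box('A',(170,222,360,390),15,60)
box('B',(215,265,398,424),15,60)
box('table',(155,217,232,336),28,42)
box('tabletop_all',(145,220,232,336),20,80)
box('tin',(205,232,425,455),15,60)
box('cork',(130,172,365,402),15,60)
box('wheel',(175,215,190,232),45,60)
box('neck',(215,270,190,340),20,130)
box('heel',(220,245,300,340),70,130)
m=(hsv[...,1]>170)&((hsv[...,0]<6)|(hsv[...,0]>174))
m[:, :190]=0;m[:,235:]=0;m[:170]=0;m[235:]=0
v,u=np.nonzero(m);print('red',len(v),[ (a,b,np.round(W[a,b]).tolist()) for a,b in list(zip(v,u))[::6]])
def crop(r,f):
    y0,y1,x0,x1=r;return cv2.resize(im[y0:y1,x0:x1,::-1],None,fx=f,fy=f,interpolation=cv2.INTER_CUBIC)
a=crop((150,270,160,340),4.4);b=crop((165,265,340,440),5.28)
cv2.imwrite('pics/c1.png',a)
z2=np.load('pics/scene0.npz');im=z2['im']
b2=cv2.hconcat([cv2.resize(crop((195,285,325,415),5),(400,400)),cv2.resize(crop((140,215,215,290),5),(400,400))])
cv2.imwrite('pics/c2.png',b2)
E
```

```text
A 484 [ 569.4 -292.4   38.1] rect [ 570.7 -294.5] [110.4  51.3] 5.6 z90 [25.4 40.5 46.5]
B 521 [ 419.4 -415.3   37.5] rect [ 407.8 -420.8] [141.2  52.3] 9.8 z90 [23.9 40.6 45.9]
table 4897 [605.7  15.2  34.5] rect [612.9  20.1] [202.9 339.7] 0.7 z90 [30.7 34.5 38.4]
tabletop_all 5472 [607.2  16.   35. ] rect [623.7  20.3] [230.5 341.2] 0.4 z90 [30.2 34.6 40. ]
tin 371 [ 492.7 -518.3   27.8] rect [ 492.4 -518.7] [68.  70.2] 1.0 z90 [23.3 27.9 32. ]
cork 619 [ 724.2 -331.9   29.3] rect [ 726.5 -332.7] [112.9  67.5] 36.0 z90 [25.3 29.6 33.4]
wheel 507 [565.8 255.3  52.2] rect [563.8 259. ] [99. 98.] 59.5 z90 [48.6 52.  56.1]
neck 2705 [416.8  93.2  84.8] rect [429.2  77.7] [179.5 489.9] 2.8 z90 [ 65.6  87.1 104.2]
heel 599 [442.3 -98.1 103.2] rect [ 443.5 -101.3] [ 56.5 124.4] 11.4 z90 [ 97.5 103.6 109.1]
red 63 [(np.int64(188), np.int64(206), [590.0, 262.0, 90.0]), (np.int64(189), np.int64(208), [587.0, 256.0, 90.0]), (np.int64(191), np.int64(206), [580.0, 262.0, 91.0]), (np.int64(192), np.int64(207), [577.0, 259.0, 90.0]), (np.int64(193), np.int64(208), [573.0, 254.0, 96.0]), (np.int64(194), np.int64(209), [570.0, 251.0, 93.0]), (np.int64(196), np.int64(208), [563.0, 254.0, 94.0]), (np.int64(198), np.int64(208), [557.0, 254.0, 94.0]), (np.int64(200), np.int64(208), [550.0, 254.0, 94.0]), (np.int64(203), np.int64(205), [540.0, 263.0, 95.0]), (np.int64(206), np.int64(208), [530.0, 253.0, 95.0])]
```

View pics/c1.png

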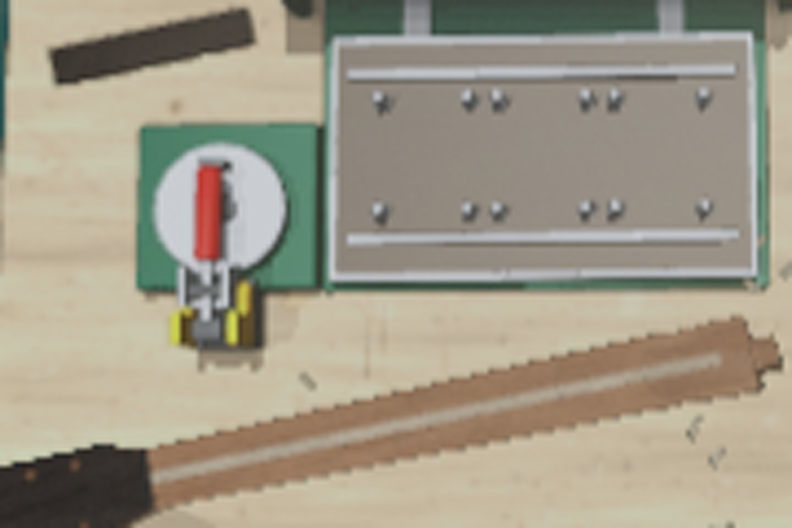

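View pics/c2.png

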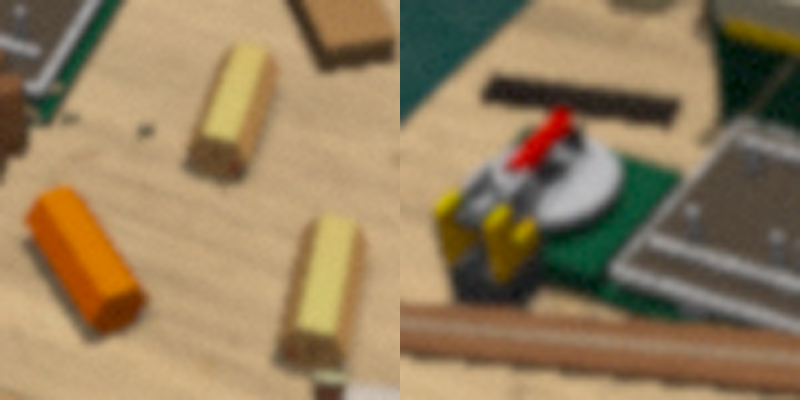

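```bash
cat >> h.py <<'E'
from scipy.spatial.transform import Rotation as Ro
def goto(x,y,z,yawdeg=180,frm=None):
    s=env.sense();p=np.array(frm[:3]) if frm else np.array(s['ee_pos']);yaw=np.radians(frm[3]) if frm else s['orientation'][2]
    R=(Ro.from_euler('z',yaw)*Ro.from_euler('x',np.pi)).as_matrix()
    d=R.T@(np.array([x,y,z])-p);t=-(yawdeg-np.degrees(yaw));t=(t+180)%360-180
    print('shift m',np.round(d/1000,4).tolist(),'turn',round(t,2))
E
python3 - <<'E'
from h import *
s=env.sense();c=env.calibration('wrist');C=np.linalg.inv(c['view'])
R=Ro.from_euler('xyz',s['orientation']).as_matrix()
print('cam in tool',np.round(R.T@(C[:3,3]-s['ee_pos'])),'axes',np.round(R.T@C[:3,:3],2).tolist(),np.round(c['camera_matrix'],0).tolist())
z=np.load('pics/top0.npz');W=z['W']
w=W[218:260,398:424].reshape(-1,3);
for lo in(30,36):
  for nm,w in(('A',W[172:222,360:390]),('B',W[218:260,398:424])):
    w=w.reshape(-1,3);k=w[(w[:,2]>lo)&(w[:,2]<55)];rc=cv2.minAreaRect(k[:,:2].astype(np.float32));m=k.mean(0);u,s_,v=np.linalg.svd(k[:,:2]-m[:2],full_matrices=False);print(nm,lo,np.round(m,1),np.round(rc[0],1),np.round(rc[1],1),rc[2],v[0])
goto(400,-200,330,180)
E
```

```text
cam in tool [  70.    0. -142.] axes [[-0.0, -0.96, -0.27], [1.0, -0.0, 0.0], [-0.0, -0.27, 0.96]] [[278.0, 0.0, 322.0], [0.0, 278.0, 199.0], [0.0, 0.0, 1.0]]
A 30 [ 570.  -293.2   41.3] [ 571.  -294.6] [110.6  42.8] 7.418564319610596 [-0.99323164 -0.11615036]
B 30 [ 423.5 -414.8   41.5] [ 423.2 -416.4] [109.7  45.2] 10.810300827026367 [-0.98431724 -0.17640738]
A 36 [ 569.5 -293.5   42.9] [ 570.6 -293.9] [110.3  37.9] 5.195042610168457 [-0.99429816 -0.10663571]
B 36 [ 422.3 -415.9   42.8] [ 423.2 -416.7] [109.5  38.3] 10.123086929321289 [-0.98810965 -0.15375084]
shift m [-0.4468, -0.5454, -0.0998] turn -23.88
```

Request:
play_rows(series=[[[-0.28, -0.43, 0], -24, 1], [[-0.28, -0.43, 0], -24, 1], [[-0.28, -0.43, 0], -24, 1], [[-0.28, -0.43, 0], -24, 1], [[-0.28, -0.43, 0], -24, 1], [[-0.28, -0.43, 0], -24, 1], [[-0.28, -0.43, 0], -24, 1], [[-0.28, -0.43, 0], -24, 1], [[-0.28, -0.43, 0], -24, 1], [[-0.28, -0.43, 0], -24, 1], [[-0.28, -0.43, 0], -24, 1], [[-0.28, -0.43, 0], -24, 1]])

```text
clock: 1.1
ee_pos: [291.3, -11.5, 231.1]
orientation: [-3.142, 0.001, -3.139]
force: [1.1, 0.4, -0.2]
grip_width: 85.4
gripper_force: 0.0
```

Request:
play_rows(series=[[[-0.056, -0.344, 0.1], 0, 1], [[-0.056, -0.344, 0.1], 0, 1], [[-0.056, -0.344, 0.1], 0, 1], [[-0.056, -0.344, 0.1], 0, 1], [[-0.056, -0.344, 0.1], 0, 1], [[-0.056, -0.344, 0.1], 0, 1], [[-0.056, -0.344, 0.1], 0, 1], [[-0.056, -0.344, 0.1], 0, 1], [[-0.056, -0.344, 0.1], 0, 1], [[-0.056, -0.344, 0.1], 0, 1], [[-0.056, -0.344, 0.1], 0, 1], [[-0.056, -0.344, 0.1], 0, 1]])

```text
clock: 2.1
ee_pos: [348.0, -352.7, 130.8]
orientation: [3.14, -0.001, -3.14]
force: [-0.3, 0.0, -0.1]
grip_width: 85.3
gripper_force: 0.0
```

```bash
python3 - <<'E'
from h import *
st();im,d,c=cap('wrist','w1.png');np.savez('pics/w1.npz',im=im,W=pts(d,c))
E
```

```text
{'clock': 2.1, 'q': [-0.928, -0.025, -0.174, 1.424, 0.0, -0.93], 'ee_pos': [348.045, -352.686, 130.839], 'orientation': [3.14, -0.001, -3.14], 'force': [-0.267, 0.007, -0.114], 'grip_width': 85.321, 'gripper_force': 0.0}
```

View pics/w1.png

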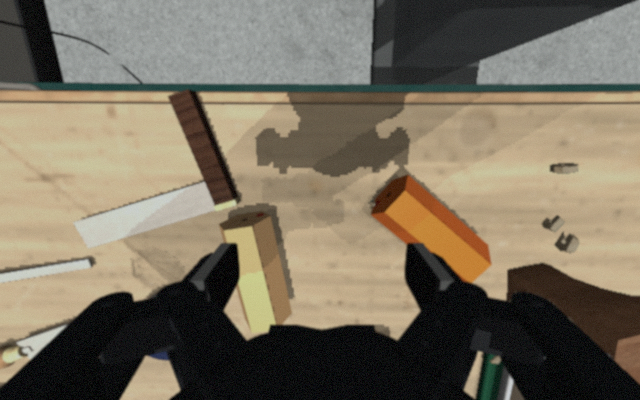

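```bash
python3 - <<'E'
from h import *
im=np.load('pics/w1.npz')['im']
cv2.imwrite('pics/c3.png',cv2.resize(im[190:340,200:320,::-1],None,fx=4,fy=4,interpolation=cv2.INTER_CUBIC))
E
```

```text
(no output)
```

View pics/c3.png

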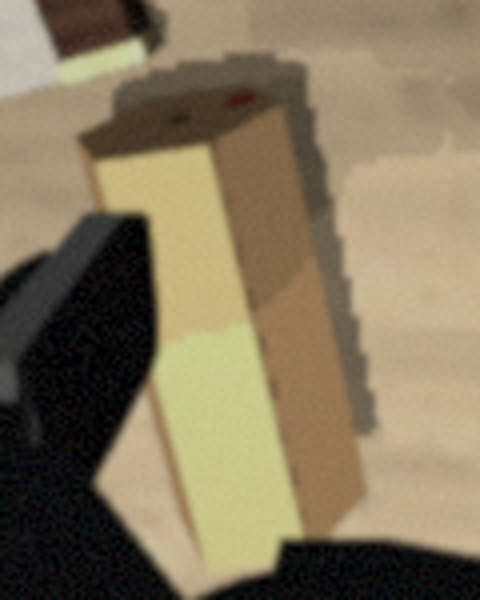

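B's end dot at crop (240,98) lies on the lower +Y side, so its stripe is two rolls (120°) away towards +Y. I check A the same way.

Request:
play_rows(series=[[[-0.142, 0.118, 0], 0, 1], [[-0.142, 0.118, 0], 0, 1], [[-0.142, 0.118, 0], 0, 1], [[-0.142, 0.118, 0], 0, 1], [[-0.142, 0.118, 0], 0, 1], [[-0.142, 0.118, 0], 0, 1], [[-0.142, 0.118, 0], 0, 1], [[-0.142, 0.118, 0], 0, 1]])

```text
clock: 2.82
ee_pos: [489.8, -234.7, 132.1]
orientation: [-3.141, 0.0, -3.138]
force: [0.5, -0.2, 0.5]
grip_width: 85.4
gripper_force: 0.0
```

```bash
python3 - <<'E'
from h import *
st();im,d,c=cap('wrist','w2.png');W=pts(d,c);np.savez('pics/w2.npz',im=im,W=W)
v=np.array(c['view'])@np.array([515,-300,22,1]);K=c['camera_matrix'];u=int(K[0][0]*v[0]/v[2]+K[0][2]);w=int(K[1][1]*v[1]/v[2]+K[1][2]);print(u,w)
u0=max(0,u-60);w0=max(0,w-40)
cv2.imwrite('pics/c4.png',cv2.resize(im[w0:w0+150,u0:u0+120,::-1],None,fx=4,fy=4,interpolation=cv2.INTER_CUBIC))
E
```

```text
{'clock': 2.817, 'q': [-0.57, 0.095, -0.048, 1.427, -0.001, -0.573], 'ee_pos': [489.826, -234.745, 132.057], 'orientation': [-3.141, 0.0, -3.138], 'force': [0.517, -0.182, 0.451], 'grip_width': 85.384, 'gripper_force': 0.0}
252 222
```

View pics/c4.png

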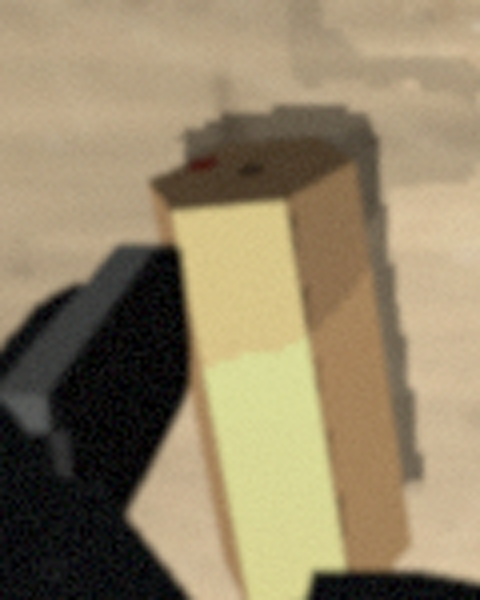

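A's dot at crop (203,163) is on the lower −Y side, so A needs two rolls towards +Y. I straddle A.

Request:
play_rows(series=[[[-0.08, -0.0595, 0], -6.2, 1], [[-0.08, -0.0595, 0], -6.2, 1], [[-0.08, -0.0595, 0.04], -6.2, 1], [[-0.08, -0.0595, 0.07], -6.2, 1], [[-0.08, -0.0595, 0.07], -6.2, 1], [[-0.08, -0.0595, 0.1], -6.2, 1], [[-0.08, -0.0595, 0.13], -6.2, 1], [[-0.08, -0.0595, 0.13], -6.2, 0.88], [[-0.08, -0.0595, 0.13], -6.2, 0.88], [[-0.08, -0.0595, 0.13], -6.2, 0.88]])

```text
clock: 3.7
ee_pos: [570.7, -295.4, 3.9]
orientation: [-3.14, 0.002, -3.032]
force: [-0.1, -0.1, 0.9]
grip_width: 75.3
gripper_force: 0.0
```

```bash
python3 - <<'E'
from h import *
st();im,d,c=cap('top');W=pts(d,c);im2,d2,c2=cap('wrist')
cv2.imwrite('pics/s1.png',cv2.hconcat([cv2.resize(im2[:,:,::-1],(512,320)),cv2.resize(im[160:225,345:405,::-1],(288,320),interpolation=cv2.INTER_CUBIC)]))
E
```

```text
{'clock': 3.7, 'q': [-0.582, 0.412, 0.072, 1.228, -0.0, -0.691], 'ee_pos': [570.705, -295.437, 3.879], 'orientation': [-3.14, 0.002, -3.032], 'force': [-0.093, -0.11, 0.86], 'grip_width': 75.326, 'gripper_force': 0.0}
```

View pics/s1.png

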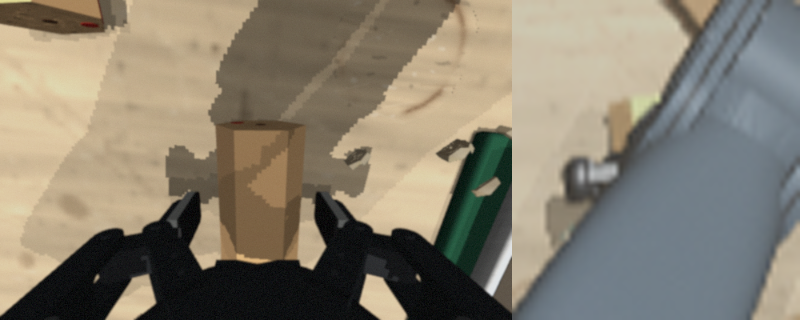

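Request:
play_rows(series=[[[0, 0.006, 0.001], 0, 0.88], [[0, 0.0115, 0.001], 0, 0.88], [[0, 0.014, 0], 0, 0.88], [[0, 0.0165, -0.003], 0, 0.88], [[0, 0.019, -0.006], 0, 0.88], [[0, 0.0215, -0.009], 0, 0.88], [[0, 0.024, -0.012], 0, 0.88], [[0, 0.0265, -0.0145], 0, 0.88], [[0, 0.029, -0.017], 0, 0.88], [[0, 0.032, -0.019], 0, 0.88], [[0, 0.035, -0.02], 0, 0.88], [[0, 0.037, -0.02], 0, 0.88]])

```text
clock: 4.8
ee_pos: [566.4, -257.4, 21.7]
orientation: [-3.142, 0.0, -3.031]
force: [0.3, -0.2, 0.5]
grip_width: 75.0
gripper_force: 0.0
```

```bash
cat >> h.py <<'E'
def bars(W,im,zlo=36,zhi=56,reg=(300,700,-560,-130)):
    x,y,zz=W[...,0],W[...,1],W[...,2]
    with np.errstate(all='ignore'): m=(zz>zlo)&(zz<zhi)&(x>reg[0])&(x<reg[1])&(y>reg[2])&(y<reg[3])
    n,l,s_,_=cv2.connectedComponentsWithStats(m.astype(np.uint8))
    for i in range(1,n):
        if s_[i,4]<120: continue
        k=l==i;w=W[k];rc=cv2.minAreaRect(w[:,:2].astype(np.float32));h=cv2.cvtColor(im,cv2.COLOR_RGB2HSV)[k]
        red=(((h[:,0]<8)|(h[:,0]>172))&(h[:,1]>120)).sum()
        a=np.linalg.svd(w[:,:2]-w[:,:2].mean(0),full_matrices=False)[2][0]
        print('blob',s_[i,4],'c',np.round(rc[0],1),'sz',np.round(rc[1],1),'ang',round(np.degrees(np.arctan2(a[1],a[0]))%180,1),'z',np.round(np.percentile(w[:,2],[10,50,90]),1),'red',red,'rgb',np.round(im[k].mean(0)))
E
python3 - <<'E'
from h import *
st();im,d,c=cap('wrist','w3.png');W=pts(d,c);bars(W,im,8,70,(450,640,-360,-220))
# profile across bar at x~530
m=(abs(W[...,0]-535)<6)&(W[...,1]>-360)&(W[...,1]<-200)&(W[...,2]<80)
w=W[m];w=w[np.argsort(w[:,1])]
for b in range(-340,-210,5):
    k=w[(w[:,1]>=b)&(w[:,1]<b+5)]
    if len(k):print(b,np.round(k[:,2].max(),0),end='; ')
E
```

```text
{'clock': 4.8, 'q': [-0.534, 0.35, 0.028, 1.248, 0.0, -0.645], 'ee_pos': [566.424, -257.427, 21.655], 'orientation': [-3.142, 0.0, -3.031], 'force': [0.263, -0.162, 0.536], 'grip_width': 75.049, 'gripper_force': 0.0}
blob 16351 c [ 564.1 -256.5] sz [103.9  63.2] ang 5.2 z [27.4 43.4 45.5] red 1317 rgb [142. 109.  77.]
blob 1976 c [ 569.8 -300.5] sz [23.8 14.4] ang 23.2 z [37.8 53.7 67.3] red 26 rgb [35. 34. 33.]
blob 315 c [ 553.7 -220.5] sz [8.6 1.1] ang 3.6 z [38.  55.  66.4] red 9 rgb [14. 14. 14.]
-340 1.0; -335 1.0; -330 1.0; -325 1.0; -320 1.0; -315 1.0; -310 1.0; -305 1.0; -300 1.0; -295 27.0; -290 35.0; -285 41.0; -280 47.0; -275 47.0; -270 47.0; -265 46.0; -260 46.0; -255 45.0; -250 43.0; -245 31.0; -240 15.0; -235 16.0; -230 14.0; -225 1.0; -220 1.0; -215 1.0;
```

```bash
python3 - <<'E'
from h import *
im=cv2.imread('pics/w3.png')[:,:,::-1]
h=cv2.cvtColor(np.ascontiguousarray(im),cv2.COLOR_RGB2HSV);k=((h[...,0]<8)|(h[...,0]>172))&(h[...,1]>150)&(h[...,2]>60)
n,l,s,ce=cv2.connectedComponentsWithStats(k.astype(np.uint8))
c=env.calibration('wrist');
_,d=env.get_image('wrist');W=pts(d,c)
for i in range(1,n):
    if s[i,4]>60: print(s[i],np.round(ce[i]),np.round(np.nanmedian(W[l==i],0)))
E
```

```text
[59  0 13 38 97] [65. 19.] [ 465. -390.   11.]
[46 41 20  5 72] [56. 43.] [ 476. -393.   14.]
[ 267  160   14  166 1288] [274. 240.] [ 555. -281.   36.]
```

Request:
play_rows(series=[[[0, -0.006, 0.005], 0, 0.88], [[0, -0.006, 0.0185], 0, 0.88], [[0, -0.002, 0.0185], 0, 0.88], [[0, 0.004, 0.0185], 0, 0.88], [[0, 0.007, 0.0175], 0, 0.88], [[0, 0.0095, 0.0145], 0, 0.88], [[0, 0.012, 0.0115], 0, 0.88], [[0, 0.0145, 0.0085], 0, 0.88], [[0, 0.017, 0.0055], 0, 0.88], [[0, 0.0195, 0.003], 0, 0.88], [[0, 0.022, 0.0005], 0, 0.88], [[0, 0.0255, -0.001], 0, 0.88]])

```text
clock: 5.9
ee_pos: [563.8, -232.4, 23.0]
orientation: [-3.141, 0.001, -3.031]
force: [-0.4, -0.2, 0.5]
grip_width: 75.2
gripper_force: 0.0
```

Request:
play_rows(series=[[[0, 0.002, -0.001], 0, 0.88], [[0, 0.003, -0.001], 0, 0.88], [[0, 0.003, -0.001], 0, 0.88], [[0, 0.003, -0.001], 0, 0.88]])

```text
clock: 6.23
ee_pos: [563.1, -229.4, 23.1]
orientation: [3.142, -0.0, -3.031]
force: [-0.6, 0.4, -0.1]
grip_width: 75.1
gripper_force: 0.0
```

```bash
cat >> h.py <<'E'
def red(n='wrist',xlim=(300,720),ylim=(-560,330),amin=60):
    im,d,c=cap(n);W=pts(d,c)
    h=cv2.cvtColor(im,cv2.COLOR_RGB2HSV);k=((h[...,0]<8)|(h[...,0]>172))&(h[...,1]>150)&(h[...,2]>60)
    k&=(W[...,0]>xlim[0])&(W[...,0]<xlim[1])&(W[...,1]>ylim[0])&(W[...,1]<ylim[1])
    m,l,s,ce=cv2.connectedComponentsWithStats(k.astype(np.uint8))
    for i in range(1,m):
        if s[i,4]>amin:
            w=W[l==i];rc=cv2.minAreaRect(w[:,:2].astype(np.float32));print('red',s[i,4],'med',np.round(np.nanmedian(w,0),1),'rect',np.round(rc[0],1),np.round(rc[1],1),round(rc[2],1))
    return im,W
def prof(W,x,y0,y1,step=5,hw=6):
    m=(abs(W[...,0]-x)<hw)&(W[...,2]<80);w=W[m]
    print('prof x',x,[(b,int(k.max())) for b in range(y0,y1,step) for k in [w[(w[:,1]>=b)&(w[:,1]<b+step)][:,2]] if len(k)])
E
python3 - <<'E'
from h import *
st();im,W=red();bars(W,im,8,70,(450,640,-340,-180));prof(W,535,-310,-190)
cv2.imwrite('pics/w4.png',im[:,:,::-1])
E
```

```text
{'clock': 6.233, 'q': [-0.497, 0.315, -0.014, 1.242, -0.0, -0.607], 'ee_pos': [563.062, -229.382, 23.13], 'orientation': [3.142, -0.0, -3.031], 'force': [-0.57, 0.389, -0.076], 'grip_width': 75.101, 'gripper_force': 0.0}
red 140 med [ 464.3 -388.8   13.2] rect [ 464.3 -389.2] [17.5  6.4] 15.8
red 2908 med [ 549.9 -238.8   43.9] rect [ 555.3 -237.5] [84.9 10.6] 6.3
blob 15769 c [ 564.4 -237.4] sz [108.3  51.1] ang 7.0 z [26.4 42.9 44.1] red 2911 rgb [145. 103.  73.]
blob 1931 c [ 564.1 -267.6] sz [22.9 14.5] ang 23.0 z [39.1 54.7 68.2] red 33 rgb [36. 36. 34.]
blob 1852 c [ 556.8 -185.6] sz [23.2 12.7] ang 172.8 z [38.9 55.  68.4] red 19 rgb [37. 36. 34.]
prof x 535 [(-310, 0), (-305, 1), (-300, 0), (-295, 1), (-290, 1), (-285, 1), (-280, 1), (-275, 0), (-270, 23), (-265, 33), (-260, 41), (-255, 45), (-250, 45), (-245, 45), (-240, 46), (-235, 45), (-230, 45), (-225, 39), (-220, 31), (-215, 22), (-210, 0), (-205, 0), (-200, 1), (-195, 0)]
```

Stripe now up at z=44, centre about (565,−236.5). Grip it.

Request:
play_rows(series=[[[-0.001, -0.0073, 0], 0, 0.88], [[-0.001, -0.0073, 0], 0, 0.88], [[-0.001, -0.0073, 0.021], 0, 0.88], [[-0.001, -0.0073, 0.021], 0, 0.75], [[-0.001, -0.0073, 0.021], 0, 0.65], [[-0.001, -0.0073, 0.021], 0, 0.55], [[-0.001, -0.0073, 0.021], 0, 0.45], [[-0.001, -0.0073, 0.021], 0, 0.4], [[-0.001, -0.0073, 0.021], 0, 0.4], [[-0.001, -0.0073, 0.021], 0, 0.4], [[-0.001, -0.0073, 0.015], 0, 0.4], [[-0.001, -0.0073, 0.001], 0, 0.4]])

```text
clock: 7.28
ee_pos: [563.1, -235.5, 20.3]
orientation: [3.139, -0.004, -3.031]
force: [0.3, -0.1, -1.6]
grip_width: 48.0
gripper_force: 62.0
```

Request:
play_rows(series=[[[0, 0, -0.005], 0, 0.4], [[0, 0, -0.01], 0, 0.4], [[0, 0, -0.01], 0, 0.4]])

```text
clock: 7.53
ee_pos: [566.1, -237.2, 34.2]
orientation: [-3.14, 0.003, -3.031]
force: [0.8, -0.1, -0.6]
grip_width: 48.5
gripper_force: 62.0
```

```bash
python3 - <<'E'
from h import *
st();im,W=red();prof(W,530,-310,-190)
cv2.imwrite('pics/w5.png',im[:,:,::-1])
E
```

```text
{'clock': 7.533, 'q': [-0.506, 0.318, 0.013, 1.263, 0.0, -0.616], 'ee_pos': [566.145, -237.24, 34.244], 'orientation': [-3.14, 0.003, -3.031], 'force': [0.771, -0.086, -0.604], 'grip_width': 48.452, 'gripper_force': 62.011}
red 165 med [ 463.2 -389.6   12.1] rect [ 463.8 -391.4] [19.6  7.6] 10.0
red 3385 med [ 545.  -238.4   75.8] rect [ 548.9 -238.1] [68.3  8.7] 6.5
prof x 530 [(-310, 1), (-305, 0), (-300, 0), (-295, 1), (-290, 0), (-285, 1), (-280, 0), (-270, 55), (-265, 64), (-260, 73), (-255, 76), (-250, 76), (-245, 77), (-240, 77), (-235, 76), (-230, 77), (-225, 72), (-220, 63), (-215, 55), (-205, 1), (-200, 1), (-195, 0)]
```

Request:
play_rows(series=[[[0, 0.01, -0.04], 0, 0.4], [[-0.005, 0.025, -0.08], 2, 0.4], [[-0.052, 0.253, -0.086], 6, 0.4], [[-0.052, 0.253, -0.086], 6, 0.4], [[-0.052, 0.253, -0.086], 6, 0.4], [[-0.052, 0.253, -0.086], 6, 0.4], [[-0.052, 0.253, -0.086], 6, 0.4], [[-0.052, 0.253, -0.086], 6, 0.4], [[-0.052, 0.253, -0.086], 6, 0.4], [[-0.052, 0.253, -0.086], 6, 0.4], [[-0.052, 0.253, -0.086], 6, 0.4], [[-0.052, 0.253, -0.086], 6, 0.4]])

```text
clock: 8.58
ee_pos: [588.5, 19.4, 117.8]
orientation: [-3.141, -0.001, -3.138]
force: [0.6, -0.6, -1.6]
grip_width: 47.9
gripper_force: 62.6
```

```bash
cat > tab.py <<'E'
from h import *
def pins(W):
    x,y,z=W[...,0],W[...,1],W[...,2]
    for nm,lo,hi in(('pin',52,68),('lip',40.5,49)):
        m=(z>lo)&(z<hi)&(x>500)&(x<720)&(y>-145)&(y<190)
        n,l,s,_=cv2.connectedComponentsWithStats(m.astype(np.uint8))
        for i in range(1,n):
            if s[i,4]>=(12 if nm=='pin' else 300):
                w=W[l==i];rc=cv2.minAreaRect(w[:,:2].astype(np.float32));print(nm,s[i,4],np.round(np.median(w,0),1),'rc',np.round(rc[0],1),np.round(rc[1],1),round(rc[2],1))
E
python3 - <<'E'
from tab import *
st();im,W=red();pins(W)
cv2.imwrite('pics/w6.png',im[:,:,::-1])
W=np.load('pics/top0.npz')['W']
x,y,z=W[...,0],W[...,1],W[...,2]
for x0,x1 in((530,550),(670,685)):
    m=(z>40)&(z<52)&(x>x0-15)&(x<x1+15)&(y>-140)&(y<180);w=W[m];print(len(w),np.median(w,0),np.polyfit(w[:,1],w[:,0],1))
E
```

```text
{'clock': 8.583, 'q': [-0.081, 0.218, 0.062, 1.415, -0.001, -0.085], 'ee_pos': [588.531, 19.383, 117.806], 'orientation': [-3.141, -0.001, -3.138], 'force': [0.576, -0.552, -1.635], 'grip_width': 47.93, 'gripper_force': 62.586}
red 3364 med [567.5  20.2 159.4] rect [571.8  20.2] [68.3  8.7] 0.4
pin 175 [562.6 137.9  61.6] rc [563.1 139.8] [7.7 7.6] 82.8
pin 181 [ 565.4 -105.6   60.9] rc [ 565.9 -107.1] [8.1 8. ] 32.8
pin 131 [564.2 -38.5  62.6] rc [565.1 -39.3] [7.6 7.1] 14.0
pin 130 [562.9  70.8  62.2] rc [563.7  71.6] [7.3 7.8] 37.4
lip 2850 [543.3  12.   44.2] rc [543.8  15.8] [  6.3 299.6] 0.7
196 [542.01429185   5.62444768  43.3979727 ] [-4.03235403e-03  5.42203152e+02]
190 [671.0003675   13.27053433  43.58163968] [1.14183145e-03 6.71506323e+02]
```

View pics/w6.png

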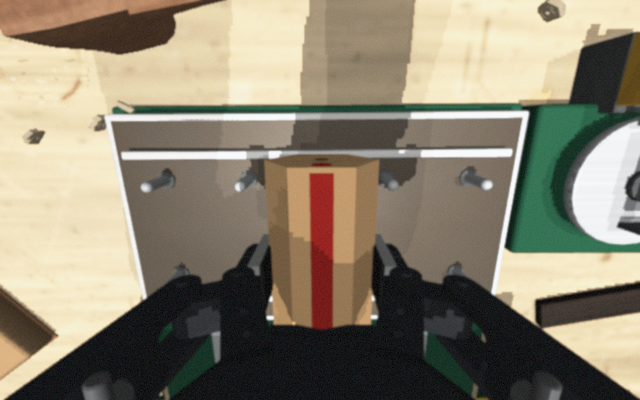

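The held bar shows the stripe up at (322,240), with the pins and front lip clearly visible. Table centre comes out at about (607.5, 16.3), yaw 0.65°. I check the bar's position along the grip.

```bash
python3 - <<'E'
from h import *
s=env.sense();im,d,c=cap('wrist');W=pts(d,c)
m=(W[...,2]>125)&(W[...,2]<165)&(W[...,0]<600)&(abs(W[...,1]-20)<30)&(im.sum(2)>150)
w=W[m];print(s['ee_pos'],np.percentile(w[:,0],[0.2,1,2,5]),np.percentile(w[:,1],[1,99]),np.median(w[w[:,2]>155],0))
t=w[w[:,2]>158];print(np.percentile(t[:,0],[.5,1]),np.percentile(t[:,1],[1,50,99]))
k=[ (x,np.median(t[abs(t[:,0]-x)<3][:,1]).round(1)) for x in range(540,590,10) if (abs(t[:,0]-x)<3).any()];print(k)
E
```

```text
[588.60023034  19.16296682 117.92083372] [535.10666733 535.22909218 535.31208448 535.47709   ] [-7.61180565 47.72444068] [564.11304576  19.80450223 159.14098441]
[535.41043583 535.69712204] [ 6.72582579 19.80779815 32.97420038]
[(540, np.float64(19.7)), (550, np.float64(19.7)), (560, np.float64(19.7)), (570, np.float64(19.8)), (580, np.float64(19.8))]
```

Request:
play_rows(series=[[[-0.0174, -0.0034, 0], -0.5, 0.4], [[-0.0174, -0.0034, 0], -0.5, 0.4], [[-0.0174, -0.0034, 0.02], -0.5, 0.4], [[-0.0174, -0.0034, 0.04], -0.5, 0.4], [[-0.0174, -0.0034, 0.055], -0.5, 0.4], [[-0.0174, -0.0034, 0.065], -0.5, 0.4], [[-0.0174, -0.0034, 0.072], -0.5, 0.4], [[-0.0174, -0.0034, 0.077], -0.5, 0.4], [[-0.0174, -0.0034, 0.079], -0.5, 0.4], [[-0.0174, -0.0034, 0.0795], -0.5, 0.4], [[-0.0174, -0.0034, 0.0795], -0.5, 0.4]])

```text
clock: 9.6
ee_pos: [606.8, 17.2, 39.7]
orientation: [-3.141, 0.001, -3.127]
force: [0.3, -1.1, -0.9]
grip_width: 48.3
gripper_force: 66.8
```

```bash
python3 - <<'E'
from tab import *
st();im,W=red();pins(W);prof(W,575,-40,80)
E
```

```text
{'clock': 9.6, 'q': [-0.082, 0.299, 0.001, 1.271, -0.0, -0.096], 'ee_pos': [606.806, 17.169, 39.687], 'orientation': [-3.141, 0.001, -3.127], 'force': [0.266, -1.057, -0.908], 'grip_width': 48.341, 'gripper_force': 66.755}
red 3362 med [585.7  17.8  81.3] rect [589.9  17.8] [68.4  8.7] 1.0
pin 3774 [593.6  17.1  63.3] rc [595.9  17.9] [85.4 75.7] 0.7
pin 614 [ 565.6 -105.2   60.1] rc [ 566.  -106.8] [8.3 7.6] 76.1
pin 408 [564.5 -37.8  61.9] rc [565.1 -39.2] [7.8 7.5] 26.8
pin 354 [564.1 -16.7  62.4] rc [564.8 -17.6] [7.7 7.5] 45.2
pin 343 [563.2  48.7  62.5] rc [564.   49.6] [7.3 7.7] 27.3
pin 401 [563.1  70.   62. ] rc [563.9  71.3] [7.4 7.8] 76.7
pin 624 [562.7 137.3  60.2] rc [563.4 138.4] [8.1 7.6] 10.9
pin 214 [ 648.8 -106.    58.6] rc [ 649.3 -106.8] [3.8 8. ] 16.4
pin 71 [645.3 141.3  56.8] rc [645.5 141. ] [5.8 1.9] 54.6
pin 244 [649.1 -38.   62.2] rc [650.6 -38.3] [7.2 7.2] 24.5
pin 132 [647.6  73.9  63. ] rc [649.1  73.4] [5.4 6.3] 55.2
lip 8129 [543.7  14.5  44.3] rc [543.8  15.8] [  6.2 301.1] 0.7
prof x 575 [(-40, 61), (-35, 36), (-30, 35), (-25, 35), (-20, 37), (-15, 36), (-10, 64), (-5, 73), (0, 79), (5, 79), (10, 79), (15, 79), (20, 79), (25, 79), (30, 79), (35, 72), (40, 64), (45, 37), (50, 36), (55, 35), (60, 36), (65, 36), (70, 36), (75, 36)]
```

Request:
play_rows(series=[[[0.001, -0.0012, 0.0015], 0, 0.4], [[0.001, -0.0012, 0.0015], 0, 0.4], [[0.001, -0.0012, 0.0015], 0, 0.5], [[0.001, -0.0012, 0.0015], 0, 0.6], [[0.001, -0.0012, 0.0015], 0, 0.7], [[0.001, -0.0012, 0.0015], 0, 0.76], [[0.001, -0.0012, 0.0015], 0, 0.76], [[0.001, -0.0012, 0.0], 0, 0.76], [[0.001, -0.0012, -0.03], 0, 0.76], [[0.001, -0.0012, -0.07], 0, 0.76], [[0.001, -0.0012, -0.1], 0, 0.9], [[0.001, -0.0012, -0.12], 0, 1]])

```text
clock: 10.65
ee_pos: [606.8, 15.9, 163.3]
orientation: [-3.141, 0.006, -3.127]
force: [0.2, -0.2, 0.6]
grip_width: 84.7
gripper_force: 0.0
```

```bash
python3 - <<'E'
from tab import *
st();im,W=red();prof(W,575,-40,80)
m=(W[...,2]>55)&(W[...,2]<90)&(W[...,0]<620)&(abs(W[...,1]-16)<13)&(im.sum(2)>150);print(np.percentile(W[m][:,0],[1,5]))
im,W=red('top',amin=3);bars(W,im);bars(W,im,65,95,(540,680,-40,80))
goto(423,-416,130,190)
E
```

```text
{'clock': 10.65, 'q': [-0.084, 0.251, 0.191, 1.505, 0.0, -0.099], 'ee_pos': [606.786, 15.917, 163.341], 'orientation': [-3.141, 0.006, -3.127], 'force': [0.202, -0.185, 0.557], 'grip_width': 84.721, 'gripper_force': 0.0}
red 1608 med [567.4 252.4  88.6] rect [558.1 251.9] [67.7 13.1] 9.1
red 1092 med [600.7  17.   78.3] rect [607.2  17.1] [104.7   8.1] 0.6
prof x 575 [(-40, 61), (-35, 35), (-30, 36), (-25, 35), (-20, 35), (-15, 37), (-10, 62), (-5, 71), (0, 78), (5, 79), (10, 79), (15, 79), (20, 79), (25, 79), (30, 77), (35, 67), (40, 59), (45, 36), (50, 36), (55, 35), (60, 35), (65, 36), (70, 36), (75, 35)]
[552.0410141  554.06629507]
red 12 med [576.9  15.5  76.6] rect [576.1  15.4] [35.9  0.6] 0.1
red 99 med [557.  257.   92.6] rect [556.6 257.7] [66.  14.3] 0.3
blob 337 c [ 422.8 -415.7] sz [109.6  38.7] ang 9.4 z [38. 43. 47.] red 0 rgb [196. 193. 150.]
blob 338 c [ 379.1 -248.3] sz [109.9  37.6] ang 50.6 z [38.  42.8 47. ] red 0 rgb [197. 160.  85.]
blob 140 c [583.5   5.9] sz [64.5 26. ] ang 175.9 z [69.  76.4 80.8] red 40 rgb [150. 114.  90.]
shift m [0.1918, -0.4291, 0.0352] turn -9.18
```

Request:
play_rows(series=[[[0.192, -0.429, 0.033], -9, 1], [[0.192, -0.429, 0.033], -9, 1], [[0.192, -0.429, 0.033], -9, 1], [[0.192, -0.429, 0.033], -9, 1], [[0.192, -0.429, 0.033], -9, 1], [[0.192, -0.429, 0.033], -9, 1], [[0.192, -0.429, 0.033], -9, 1], [[0.192, -0.429, 0.033], -9, 1], [[0.192, -0.429, 0.033], -9, 1], [[0.192, -0.429, 0.033], -9, 1], [[0.192, -0.429, 0.033], -9, 1], [[0.192, -0.429, 0.033], -9, 1]])

```text
clock: 11.75
ee_pos: [416.1, -419.9, 123.9]
orientation: [-3.141, -0.003, -2.975]
force: [0.5, 0.2, -0.5]
grip_width: 85.5
gripper_force: 0.0
```

Request:
play_rows(series=[[[0, 0, 0], 0, 1], [[0, 0, 0], 0, 1], [[0, 0, 0], 0, 1]])

```text
clock: 12.0
ee_pos: [419.6, -414.3, 125.2]
orientation: [3.14, -0.0, -2.969]
force: [-0.4, -0.4, -0.1]
grip_width: 85.7
gripper_force: 0.0
```

```bash
python3 - <<'E'
from h import *
st();im,d,c=cap('wrist');W=pts(d,c)
m=(im.sum(2)>150)*1.;W2=W.copy();W2[m<1]=np.nan
bars(W2,im,36,56,(340,480,-480,-350));prof(W,390,-480,-360)
goto(423,-416,2,189.5)
E
```

```text
{'clock': 12.0, 'q': [-0.893, 0.22, 0.078, 1.431, 0.001, -1.065], 'ee_pos': [419.579, -414.318, 125.159], 'orientation': [3.14, -0.0, -2.969], 'force': [-0.439, -0.429, -0.074], 'grip_width': 85.691, 'gripper_force': 0.0}
blob 4836 c [ 423.9 -417.1] sz [110.1  34.8] ang 9.5 z [39.2 43.1 44.1] red 0 rgb [153. 131.  91.]
prof x 390 [(-480, 1), (-475, 1), (-470, 0), (-465, 0), (-460, 0), (-455, 0), (-450, 28), (-445, 37), (-440, 43), (-435, 44), (-430, 44), (-425, 44), (-420, 44), (-415, 44), (-410, 43), (-405, 36), (-400, 28), (-395, 1), (-390, 1), (-385, 1), (-380, 1), (-375, 1), (-370, 1), (-365, 0)]
shift m [-0.0027, -0.0024, 0.1235] turn 0.42
```

Request:
play_rows(series=[[[-0.0035, -0.0035, 0.03], 0.4, 1], [[-0.0035, -0.0035, 0.07], 0.4, 1], [[-0.0035, -0.0035, 0.11], 0.4, 1], [[-0.0035, -0.0035, 0.1235], 0.4, 0.88], [[-0.0035, -0.0035, 0.1235], 0.4, 0.75], [[-0.0035, -0.0035, 0.1235], 0.4, 0.6], [[-0.0035, -0.0035, 0.1235], 0.4, 0.4], [[-0.0035, -0.0035, 0.1235], 0.4, 0.4], [[-0.0035, -0.0035, 0.1235], 0.4, 0.4], [[-0.0035, -0.0035, 0.1235], 0.4, 0.4], [[-0.0035, -0.0035, 0.1235], 0.4, 0.4], [[-0.0035, -0.0035, 0.11], 0.4, 0.4]])

```text
clock: 13.05
ee_pos: [421.9, -416.8, 13.4]
orientation: [3.137, -0.003, -2.977]
force: [-0.7, 1.4, -0.8]
grip_width: 48.6
gripper_force: 62.1
```

Request:
play_rows(series=[[[0, 0, -0.01], 0, 0.4], [[-0.01, 0.015, -0.012], 0, 0.4], [[-0.025, 0.04, -0.012], 0, 0.4], [[-0.038, 0.062, -0.012], 0, 0.4], [[-0.038, 0.062, -0.012], 0, 0.4], [[-0.038, 0.062, 0.005], 0, 0.4], [[-0.038, 0.062, 0.0115], 0, 0.4], [[-0.038, 0.062, 0.0125], 0, 0.4], [[-0.038, 0.062, 0.0125], 0, 0.5], [[-0.038, 0.062, 0.0125], 0, 0.7], [[-0.038, 0.062, 0.0125], 0, 0.88], [[-0.038, 0.062, 0.0125], 0, 0.88]])

```text
clock: 14.05
ee_pos: [450.9, -351.8, 4.0]
orientation: [-3.141, 0.001, -2.978]
force: [0.4, -0.0, -0.6]
grip_width: 75.1
gripper_force: 0.0
```

```bash
python3 - <<'E'
from h import *
st();im,d,c=cap('wrist');W=pts(d,c);prof(W,420,-430,-290)
E
```

```text
{'clock': 14.05, 'q': [-0.78, 0.239, -0.146, 1.185, -0.0, -0.944], 'ee_pos': [450.927, -351.817, 3.988], 'orientation': [-3.141, 0.001, -2.978], 'force': [0.406, -0.025, -0.607], 'grip_width': 75.058, 'gripper_force': 0.0}
prof x 420 [(-430, 0), (-425, 1), (-420, 1), (-415, 1), (-410, 1), (-405, 1), (-400, 1), (-395, 1), (-390, 1), (-385, 25), (-380, 34), (-375, 43), (-370, 45), (-365, 45), (-360, 45), (-355, 45), (-350, 45), (-345, 45), (-340, 39), (-335, 31), (-330, 22), (-325, 0), (-320, 1), (-315, 1), (-310, 0), (-305, 1), (-300, 0), (-295, 66)]
```

Request:
play_rows(series=[[[0, -0.006, 0.001], 0, 0.88], [[0, -0.0115, 0.001], 0, 0.88], [[0, -0.014, 0], 0, 0.88], [[0, -0.0165, -0.003], 0, 0.88], [[0, -0.019, -0.006], 0, 0.88], [[0, -0.0215, -0.009], 0, 0.88], [[0, -0.024, -0.012], 0, 0.88], [[0, -0.0265, -0.0145], 0, 0.88], [[0, -0.029, -0.017], 0, 0.88], [[0, -0.032, -0.019], 0, 0.88], [[0, -0.035, -0.02], 0, 0.88], [[0, -0.037, -0.02], 0, 0.88]])

```text
clock: 15.1
ee_pos: [457.1, -388.3, 23.8]
orientation: [-3.141, 0.0, -2.977]
force: [-0.2, 0.6, -0.1]
grip_width: 75.1
gripper_force: 0.0
```

```bash
python3 - <<'E'
from h import *
st();im,W=red();prof(W,420,-450,-320)
E
```

```text
{'clock': 15.1, 'q': [-0.816, 0.292, -0.04, 1.237, -0.0, -0.98], 'ee_pos': [457.119, -388.309, 23.783], 'orientation': [-3.141, 0.0, -2.977], 'force': [-0.216, 0.606, -0.141], 'grip_width': 75.074, 'gripper_force': 0.0}
red 69 med [ 355.2 -298.1   15. ] rect [ 355.3 -298.3] [1.5 7.5] 52.3
red 1499 med [ 440.1 -366.7   37.9] rect [ 447.4 -369.5] [93.5 14.8] 9.5
prof x 420 [(-450, 0), (-445, 0), (-440, 1), (-435, 0), (-430, 1), (-425, 0), (-420, 0), (-415, 27), (-410, 41), (-405, 44), (-400, 45), (-395, 46), (-390, 47), (-385, 47), (-380, 48), (-375, 44), (-370, 38), (-365, 32), (-360, 0), (-355, 1), (-350, 1), (-345, 1), (-340, 1), (-335, 1), (-330, 1), (-325, 1)]
```

Request:
play_rows(series=[[[0, 0.006, 0.005], 0, 0.88], [[0, 0.006, 0.0195], 0, 0.88], [[0, 0.002, 0.0195], 0, 0.88], [[0, -0.004, 0.0195], 0, 0.88], [[0, -0.007, 0.0185], 0, 0.88], [[0, -0.0095, 0.0155], 0, 0.88], [[0, -0.012, 0.0125], 0, 0.88], [[0, -0.0145, 0.0095], 0, 0.88], [[0, -0.017, 0.0065], 0, 0.88], [[0, -0.0195, 0.004], 0, 0.88], [[0, -0.022, 0.0015], 0, 0.88], [[0, -0.0255, 0], 0, 0.88]])

```text
clock: 16.15
ee_pos: [461.3, -413.2, 24.0]
orientation: [-3.141, 0.0, -2.977]
force: [0.4, -0.8, -0.3]
grip_width: 75.3
gripper_force: 0.0
```

Request:
play_rows(series=[[[0, -0.002, 0], 0, 0.88], [[0, -0.003, 0], 0, 0.88], [[0, -0.001, 0], 0, 0.88], [[0, 0.005, 0], 0, 0.88], [[0, 0.007, 0], 0, 0.88], [[0, 0.007, 0], 0, 0.88]])

```text
clock: 16.65
ee_pos: [459.6, -404.6, 23.0]
orientation: [3.14, -0.001, -2.976]
force: [0.6, 0.3, -0.4]
grip_width: 75.2
gripper_force: 0.0
```

```bash
python3 - <<'E'
from h import *
st();im,W=red();prof(W,425,-480,-360)
W2=W.copy();W2[im.sum(2)<150]=np.nan;bars(W2,im,36,56,(340,530,-480,-350));
E
```

```text
{'clock': 16.65, 'q': [-0.831, 0.327, 0.001, 1.246, 0.0, -0.997], 'ee_pos': [459.581, -404.642, 22.989], 'orientation': [3.14, -0.001, -2.976], 'force': [0.624, 0.251, -0.378], 'grip_width': 75.189, 'gripper_force': 0.0}
red 83 med [ 355.3 -298.3   14.8] rect [ 355.  -298.3] [1.5 9.1] 48.1
red 3052 med [ 445.1 -408.    43.8] rect [ 451.  -407.1] [87.4  8.8] 9.2
prof x 425 [(-480, 1), (-475, 0), (-470, 1), (-465, 1), (-460, 0), (-455, 0), (-450, 1), (-445, 0), (-440, 26), (-435, 34), (-430, 43), (-425, 45), (-420, 45), (-415, 45), (-410, 45), (-405, 45), (-400, 44), (-395, 39), (-390, 30), (-385, 0), (-380, 0), (-375, 0), (-370, 1), (-365, 1)]
blob 10835 c [ 450.9 -407.2] sz [92.2 34.7] ang 9.4 z [39.4 43.3 44.2] red 2320 rgb [143.  99.  71.]
blob 244 c [ 441.6 -361.4] sz [14.  3.] ang 76.8 z [38.8 46.8 54.3] red 0 rgb [80. 77. 72.]
blob 243 c [ 456.6 -450. ] sz [ 2.7 13. ] ang 121.8 z [38.8 46.9 54.5] red 0 rgb [78. 75. 70.]
```

Request:
play_rows(series=[[[0, -0.001, 0.01], 0, 0.88], [[0, -0.001, 0.021], 0, 0.88], [[0, -0.001, 0.021], 0, 0.7], [[0, -0.001, 0.021], 0, 0.55], [[0, -0.001, 0.021], 0, 0.4], [[0, -0.001, 0.021], 0, 0.4], [[0, -0.001, 0.021], 0, 0.4], [[0, -0.001, 0.021], 0, 0.4], [[0, -0.001, 0.021], 0, 0.4], [[0, -0.001, -0.01], 0, 0.4], [[0, -0.001, -0.05], 0, 0.4], [[0, -0.001, -0.095], 0, 0.4]])

```text
clock: 17.7
ee_pos: [458.7, -405.4, 113.8]
orientation: [3.137, -0.003, -2.977]
force: [0.9, -1.8, -0.4]
grip_width: 48.3
gripper_force: 62.4
```

```bash
python3 - <<'E'
from h import *
st();goto(606,-74,118,180.65)
E
```

```text
{'clock': 17.7, 'q': [-0.833, 0.285, 0.133, 1.424, 0.0, -0.998], 'ee_pos': [458.655, -405.383, 113.791], 'orientation': [3.137, -0.003, -2.977], 'force': [0.865, -1.819, -0.394], 'grip_width': 48.291, 'gripper_force': 62.394}
shift m [-0.1996, 0.3028, -0.0042] turn 8.77
```

Request:
play_rows(series=[[[-0.03, 0.04, -0.004], 3, 0.4], [[-0.198, 0.302, -0.004], 8.8, 0.4], [[-0.198, 0.302, -0.004], 8.8, 0.4], [[-0.198, 0.302, -0.004], 8.8, 0.4], [[-0.198, 0.302, -0.004], 8.8, 0.4], [[-0.198, 0.302, -0.004], 8.8, 0.4], [[-0.198, 0.302, -0.004], 8.8, 0.4], [[-0.198, 0.302, -0.004], 8.8, 0.4], [[-0.198, 0.302, -0.004], 8.8, 0.4], [[-0.198, 0.302, -0.004], 8.8, 0.4], [[-0.198, 0.302, -0.004], 8.8, 0.4], [[-0.198, 0.302, -0.004], 8.8, 0.4]])

```text
clock: 18.7
ee_pos: [605.8, -76.7, 118.9]
orientation: [-3.141, -0.0, -3.13]
force: [0.1, 1.1, -1.1]
grip_width: 48.6
gripper_force: 62.4
```

```bash
python3 - <<'E'
from tab import *
st();im,W=red();pins(W);s=env.sense()
m=(W[...,2]>s['ee_pos'][2]+5)&(W[...,2]<165)&(W[...,0]<605)&(abs(W[...,1]+74)<30)&(im.sum(2)>150)
w=W[m];print('near end',np.percentile(w[:,0],[.2,1,5]),'y',np.percentile(w[:,1],[1,99]),'top',np.percentile(w[:,2],95))
E
```

```text
{'clock': 18.7, 'q': [-0.235, 0.274, 0.13, 1.427, -0.001, -0.247], 'ee_pos': [605.759, -76.696, 118.937], 'orientation': [-3.141, -0.0, -3.13], 'force': [0.121, 1.142, -1.112], 'grip_width': 48.63, 'gripper_force': 62.424}
red 1494 med [594.5  16.7  78.4] rect [599.8  15.3] [73.5 64.5] 39.6
red 3452 med [583.5 -75.9 161.7] rect [587.9 -75.9] [68.2  8.9] 0.5
pin 1931 [592.9  -4.8  62.1] rc [600.1  15.3] [96.2 49. ] 0.4
pin 134 [564.5 -19.6  62.4] rc [564.8 -18.5] [7.4 7.6] 2.3
pin 177 [563.9  47.9  61.3] rc [564.2  49.5] [7.5 7.4] 9.2
pin 197 [563.7  69.3  61.2] rc [564.1  70.5] [7.7 7. ] 6.1
pin 266 [563.1 137.4  60.2] rc [563.2 139. ] [8.4 7.9] 62.6
pin 155 [648.5  49.3  60.6] rc [649.4  50.8] [7.7 7.4] 76.3
pin 166 [648.1  71.   60.4] rc [649.   71.9] [7.3 8. ] 56.7
pin 203 [647.9 138.5  59.7] rc [648.5 139.7] [6.9 7.8] 61.0
lip 3186 [543.9  17.2  44.5] rc [543.5  14.7] [  6.6 297.1] 0.6
lip 974 [669.  112.2  44.3] rc [670.3 110.9] [  7.1 111.9] 0.4
near end [551.48860119 551.6012502  551.84120373] y [-102.1757794   -47.20865287] top 162.27877012336523
```

Request:
play_rows(series=[[[-0.0014, 0.0022, 0], -0.2, 0.4], [[-0.0014, 0.0022, 0.02], -0.2, 0.4], [[-0.0014, 0.0022, 0.04], -0.2, 0.4], [[-0.0014, 0.0022, 0.055], -0.2, 0.4], [[-0.0014, 0.0022, 0.066], -0.2, 0.4], [[-0.0014, 0.0022, 0.074], -0.2, 0.4], [[-0.0014, 0.0022, 0.079], -0.2, 0.4], [[-0.0014, 0.0022, 0.081], -0.2, 0.4], [[-0.0014, 0.0022, 0.0815], -0.2, 0.4], [[-0.0014, 0.0022, 0.0815], -0.2, 0.4]])

```text
clock: 19.58
ee_pos: [607.9, -74.5, 38.4]
orientation: [-3.141, 0.001, -3.127]
force: [-0.1, 0.1, -1.4]
grip_width: 48.5
gripper_force: 62.4
```

```bash
python3 - <<'E'
from tab import *
st();im,W=red();prof(W,580,-120,-30)
E
```

```text
{'clock': 19.583, 'q': [-0.231, 0.314, 0.016, 1.272, 0.0, -0.246], 'ee_pos': [607.95, -74.544, 38.381], 'orientation': [-3.141, 0.001, -3.127], 'force': [-0.146, 0.079, -1.421], 'grip_width': 48.45, 'gripper_force': 62.42}
red 3397 med [583.6  16.4  78.4] rect [589.1   3.5] [69.7 36.5] 0.2
red 3452 med [585.5 -73.8  81.1] rect [590.  -73.8] [68.1  8.8] 0.7
prof x 580 [(-120, 35), (-115, 36), (-110, 35), (-105, 35), (-100, 66), (-95, 75), (-90, 79), (-85, 79), (-80, 79), (-75, 79), (-70, 79), (-65, 79), (-60, 78), (-55, 70), (-50, 61), (-45, 35), (-40, 35), (-35, 35)]
```

Request:
play_rows(series=[[[0, 0, 0.0015], 0, 0.4], [[0, 0, 0.0015], 0, 0.5], [[0, 0, 0.0015], 0, 0.6], [[0, 0, 0.0015], 0, 0.7], [[0, 0, 0.0015], 0, 0.76], [[0, 0, 0.0015], 0, 0.76], [[0, 0, 0], 0, 0.76], [[0, 0, -0.03], 0, 0.76], [[0, 0, -0.07], 0, 0.76], [[0, 0, -0.11], 0, 0.9], [[0, 0, -0.13], 0, 1]])

```text
clock: 20.55
ee_pos: [609.3, -74.8, 173.5]
orientation: [-3.14, 0.008, -3.127]
force: [1.0, -0.5, 1.4]
grip_width: 85.3
gripper_force: 0.0
```

Request:
play_rows(series=[[[0, 0.1, -0.02], 0, 0.7], [[0, 0.3, -0.02], 0, 0.7], [[0, 0.3, -0.02], 0, 0.7], [[0, 0.3, -0.02], 0, 0.7], [[0, 0.3, -0.02], 0, 0.7], [[0, 0.3, -0.02], 0, 0.7], [[0, 0.3, -0.02], 0, 0.7], [[0, 0.3, -0.02], 0, 0.7], [[0, 0.3, -0.02], 0, 0.7], [[0, 0.3, -0.02], 0, 0.7]])

```text
clock: 21.38
ee_pos: [602.9, 225.7, 187.4]
orientation: [-3.141, 0.0, -3.126]
force: [0.2, -1.5, -0.3]
grip_width: 60.2
gripper_force: 0.0
```

```bash
python3 - <<'E'
from tab import *
st();im,W=red();cv2.imwrite('pics/w7.png',im[:,:,::-1]);np.savez('pics/w7.npz',W=W,im=im)
x,y,z=W[...,0],W[...,1],W[...,2]
m=(abs(z-53)<3)&(x<640)&(y>190)&(y<330)&(im.min(2)>120);w=W[m]
rc=cv2.minEnclosingCircle(w[:,:2].astype(np.float32));print('wheel',len(w),np.median(w,0),rc)
t,Wt=red('top',amin=3);bars(Wt,t,65,95,(540,680,-140,80))
E
```

```text
{'clock': 21.383, 'q': [0.255, 0.36, 0.373, 1.584, -0.001, 0.239], 'ee_pos': [602.925, 225.749, 187.426], 'orientation': [-3.141, 0.0, -3.126], 'force': [0.191, -1.469, -0.331], 'grip_width': 60.171, 'gripper_force': 0.0}
red 1667 med [554.7 259.6  93.3] rect [557.1 260.2] [68.2 17.8] 0.4
red 939 med [602.8  17.4  78. ] rect [607.2  17.6] [103.9  10.5] 0.5
red 410 med [636.3 -72.   77.9] rect [631.6 -72.8] [59.2 10.5] 1.1
wheel 4739 [566.32863382 259.04343673  52.39697747] ((565.156982421875, 261.23834228515625), 49.56904983520508)
red 94 med [559.7 257.3  92.9] rect [557.  257.4] [66.4 14.3] 1.4
blob 411 c [607.1 -75.1] sz [110.4  43.4] ang 0.5 z [68.2 76.6 81. ] red 40 rgb [191. 165. 129.]
blob 397 c [606.   14.8] sz [109.1  43.3] ang 1.3 z [68.5 76.6 81. ] red 64 rgb [188. 159. 124.]
```

View pics/w7.png

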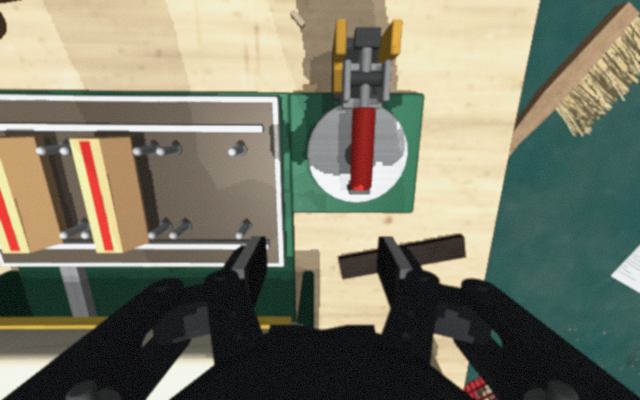

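Both bars are stripe up in their lanes (at (8,195) and (97,195)). The crank is folded at (362,148), hinge towards the robot at (366,78). Now to the crank.

Request:
play_rows(series=[[[0.0425, 0.035, 0], 0.2, 0.7], [[0.0425, 0.035, 0.02], 0.2, 0.7], [[0.0425, 0.035, 0.05], 0.2, 0.7], [[0.0425, 0.035, 0.065], 0.2, 0.7], [[0.0425, 0.035, 0.065], 0.2, 0.7], [[0.0425, 0.035, 0.065], 0.2, 0.7]])

```text
clock: 21.98
ee_pos: [559.4, 258.0, 121.4]
orientation: [-3.14, -0.003, -3.133]
force: [-0.1, -0.2, 0.3]
grip_width: 59.5
gripper_force: 0.0
```

```bash
python3 - <<'E'
from h import *
st();im,W=red(ylim=(200,330));cv2.imwrite('pics/w8.png',im[:,:,::-1])
h=cv2.cvtColor(im,cv2.COLOR_RGB2HSV);k=((h[...,0]<8)|(h[...,0]>172))&(h[...,1]>150)&(h[...,2]>60)&(W[...,1]>220)&(W[...,1]<300)
w=W[k]
for x in range(515,600,10):
    t=w[abs(w[:,0]-x)<4]
    if len(t):print(x,np.percentile(t[:,1],[2,50,98]).round(1),t[:,2].max().round(1))
x,y,z=W[...,0],W[...,1],W[...,2]
m=(z>70)&(z<100)&(x>470)&(x<525)&(abs(y-260)<30)&~k;w=W[m];print('fork',np.percentile(w,[1,50,99],axis=0).round(1).tolist())
print('zmax by x',[(b,round(float(w[(w[:,0]>=b)&(w[:,0]<b+4)][:,2].max()),0)) for b in range(472,524,4) if ((w[:,0]>=b)&(w[:,0]<b+4)).any()])
m=(abs(z-53)<4)&(x<600)&(y>190)&(y<330)&(im.min(2)>110);w=W[m];print('wheel',np.percentile(w,[.2,99.8],axis=0).round(1).tolist())
E
```

```text
{'clock': 21.983, 'q': [0.323, 0.291, 0.155, 1.438, -0.0, 0.315], 'ee_pos': [559.427, 257.969, 121.388], 'orientation': [-3.14, -0.003, -3.133], 'force': [-0.139, -0.182, 0.291], 'grip_width': 59.492, 'gripper_force': 0.0}
red 2605 med [552.7 260.9  93.2] rect [556.5 260.8] [69.7 18.1] 0.1
525 [251.9 260.7 269.1] 95.7
535 [251.8 260.2 269.2] 95.7
545 [252.5 260.9 269. ] 95.7
555 [252.5 261.  269.2] 95.7
565 [252.5 261.2 269.3] 96.5
575 [253.2 261.3 269.5] 95.4
585 [253.2 261.4 269.7] 95.5
595 [255.5 260.1 264.8] 92.3
fork [[470.4, 236.2, 71.4], [494.4, 260.3, 89.5], [521.7, 283.5, 97.2]]
zmax by x [(472, 95.0), (476, 95.0), (480, 96.0), (484, 95.0), (488, 99.0), (492, 98.0), (496, 98.0), (500, 98.0), (504, 98.0), (508, 98.0), (512, 98.0), (516, 97.0), (520, 93.0)]
wheel [[523.6, 212.8, 50.2], [599.6, 309.6, 54.2]]
```

Request:
play_rows(series=[[[0.0015, 0.0028, 0.01], 0, 0.7], [[0.0015, 0.0028, 0.03], 0, 0.7], [[0.0015, 0.0028, 0.048], 0, 0.7], [[0.0015, 0.0028, 0.054], 0, 0.5], [[0.0015, 0.0028, 0.0545], 0, 0.4], [[0.0015, 0.0028, 0.0545], 0, 0.3], [[0.0015, 0.0028, 0.0545], 0, 0.2], [[0.0015, 0.0028, 0.0545], 0, 0.1], [[0.0015, 0.0028, 0.0545], 0, 0.1], [[0.0015, 0.0028, 0.0545], 0, 0.1], [[0.0015, 0.0028, 0.0545], 0, 0.1]])

```text
clock: 22.95
ee_pos: [559.3, 261.1, 69.3]
orientation: [-3.138, 0.002, -3.132]
force: [-0.3, -4.2, 0.4]
grip_width: 18.1
gripper_force: 58.4
```

```bash
python3 - <<'E'
from h import *
st()
p=env.sense()['ee_pos'];r=p[0]-499.5;z0=p[2]
# arc: grasp point (p0, z0+19 vs hinge 85)
dz=z0+19-85;a0=np.arctan2(dz,r);R=np.hypot(r,dz);print(R,a0)
for a in np.radians(np.arange(7.5,91,7.5)):
    print(np.round([-(R*np.cos(a0+a)-r)/1000,-(R*np.sin(a0+a)-dz)/1000],4).tolist())
E
```

```text
{'clock': 22.95, 'q': [0.33, 0.309, 0.074, 1.335, -0.004, 0.32], 'ee_pos': [559.263, 261.111, 69.345], 'orientation': [-3.138, 0.002, -3.132], 'force': [-0.309, -4.194, 0.408], 'grip_width': 18.147, 'gripper_force': 58.364}
59.85656494764138 0.05590548883544
[0.0009, -0.0078]
[0.0029, -0.0154]
[0.0058, -0.0226]
[0.0097, -0.0294]
[0.0144, -0.0357]
[0.0199, -0.0413]
[0.026, -0.0461]
[0.0328, -0.0501]
[0.04, -0.0531]
[0.0475, -0.0552]
[0.0553, -0.0563]
[0.0631, -0.0564]
```

Request:
play_rows(series=[[[0.001, 0, -0.008], 0, 0.1], [[0.003, 0, -0.0155], 0, 0.1], [[0.006, 0, -0.0225], 0, 0.1], [[0.0095, 0, -0.0295], 0, 0.1], [[0.014, 0, -0.0355], 0, 0.1], [[0.0195, 0, -0.041], 0, 0.1], [[0.0255, 0, -0.046], 0, 0.1], [[0.032, 0, -0.05], 0, 0.1], [[0.039, 0, -0.053], 0, 0.1], [[0.0465, 0, -0.055], 0, 0.1], [[0.054, 0, -0.056], 0, 0.1], [[0.062, 0, -0.0565], 0, 0.1]])

```text
clock: 23.95
ee_pos: [501.4, 259.8, 125.8]
orientation: [-3.136, 0.011, -3.133]
force: [14.3, -5.8, -8.0]
grip_width: 15.3
gripper_force: 62.9
```

Request:
play_rows(series=[[[0.001, 0, 0], 0, 0.1], [[0.001, 0, 0], 0, 0.1]])

```text
clock: 24.12
ee_pos: [495.9, 262.8, 126.2]
orientation: [3.139, 0.002, -3.131]
force: [-0.2, 0.4, 0.6]
grip_width: 8.6
gripper_force: 0.0
```

```bash
python3 - <<'E'
from h import *
st();im,W=red(ylim=(200,330),amin=30);cv2.imwrite('pics/w9.png',im[:,:,::-1])
s,d,c=cap('scene');cv2.imwrite('pics/s9.png',s[:,:,::-1])
E
```

```text
{'clock': 24.117, 'q': [0.367, 0.141, -0.01, 1.417, 0.002, 0.356], 'ee_pos': [495.942, 262.84, 126.228], 'orientation': [3.139, 0.002, -3.131], 'force': [-0.228, 0.366, 0.586], 'grip_width': 8.559, 'gripper_force': 0.0}
red 1456 med [513.1 263.6 144.2] rect [503.1 261.9] [38.9 12.2] 4.3
```

View pics/w9.png

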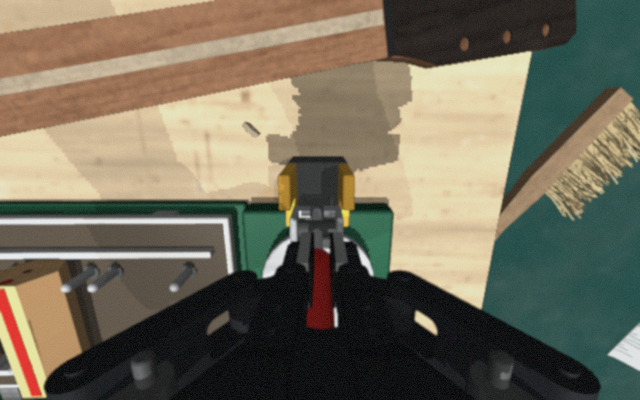

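The grip slipped out sideways; it stands at (320,285) just beyond the fingers. I measure its angle.

```bash
python3 - <<'E'
from h import *
for n in('wrist','scene','top'):
    im,d,c=cap(n);W=pts(d,c)
    h=cv2.cvtColor(im,cv2.COLOR_RGB2HSV);k=((h[...,0]<8)|(h[...,0]>172))&(h[...,1]>150)&(h[...,2]>50)&(W[...,1]>220)&(W[...,1]<300)&(W[...,0]>440)&(W[...,0]<640)
    w=W[k];print(n,len(w))
    for z in range(70,190,8):
        t=w[abs(w[:,2]-z)<4]
        if len(t)>3: print(z,len(t),np.median(t[:,:2],0).round(1),np.percentile(t[:,0],[5,95]).round(1))
E
```

```text
wrist 1515
118 156 [503.5 263.7] [501.5 506.6]
126 194 [506.4 264.3] [504.1 509.9]
134 208 [509.5 264.3] [507.3 513. ]
142 277 [512.4 263.8] [508.4 516. ]
150 346 [515.7 263.8] [513.3 519.4]
158 296 [517.8 262.4] [505.2 520. ]
174 12 [503.1 257.6] [500.9 505.4]
scene 23
134 5 [501.  247.5] [493.2 513. ]
top 21
174 15 [534.8 257.3] [527.7 538.3]
```

Request:
play_rows(series=[[[0, -0.002, -0.03], 0, 0.1], [[0, -0.002, -0.068], 0, 0.1], [[0, -0.002, -0.068], 0, 0.1], [[-0.03, -0.002, -0.068], 0, 0.1], [[-0.067, -0.002, -0.068], 0, 0.1], [[-0.067, -0.002, -0.068], 0, 0.1], [[-0.067, -0.002, -0.04], 0, 0.1], [[-0.067, -0.002, -0.018], 0, 0.1], [[-0.067, -0.002, -0.018], 0, 0.1], [[-0.06, -0.002, -0.018], 0, 0.1], [[-0.055, -0.002, -0.018], 0, 0.1], [[-0.05, -0.002, -0.018], 0, 0.1]])

```text
clock: 25.37
ee_pos: [546.1, 261.0, 144.9]
orientation: [3.141, 0.004, -3.131]
force: [1.2, -1.1, 1.5]
grip_width: 8.4
gripper_force: 0.8
```

Request:
play_rows(series=[[[0.004, 0, 0], 0, 0.1], [[0.007, 0, 0], 0, 0.1], [[0.01, 0, 0], 0, 0.1], [[0.013, 0, 0], 0, 0.1], [[0.016, 0, 0], 0, 0.1], [[0.019, 0, 0], 0, 0.1], [[0.022, 0, 0], 0, 0.1], [[0.024, 0, 0], 0, 0.1], [[0.025, 0, 0], 0, 0.1], [[0.025, 0, 0], 0, 0.1]])

```text
clock: 26.2
ee_pos: [520.6, 260.4, 142.4]
orientation: [-3.141, 0.001, -3.131]
force: [2.0, -0.7, 0.8]
grip_width: 8.2
gripper_force: 0.9
```

```bash
cat > rg.py <<'E'
from h import *
def rg(n='wrist'):
    im,d,c=cap(n);W=pts(d,c)
    h=cv2.cvtColor(im,cv2.COLOR_RGB2HSV);k=((h[...,0]<8)|(h[...,0]>172))&(h[...,1]>150)&(h[...,2]>40)&(W[...,1]>180)&(W[...,1]<345)&(W[...,0]>440)&(W[...,0]<660)
    w=W[k];print(n,len(w))
    for z in range(70,200,8):
        t=w[abs(w[:,2]-z)<4]
        if len(t)>3: print(z,len(t),np.median(t[:,:2],0).round(1),np.percentile(t[:,0],[5,95]).round(1),np.percentile(t[:,1],[5,95]).round(1))
    return im,W
E
python3 - <<'E'
from rg import *
st();im,W=rg();cv2.imwrite('pics/w10.png',im[:,:,::-1]);rg('scene')
E
```

```text
{'clock': 26.2, 'q': [0.349, 0.194, 0.082, 1.459, -0.0, 0.338], 'ee_pos': [520.618, 260.376, 142.391], 'orientation': [-3.141, 0.001, -3.131], 'force': [2.01, -0.72, 0.812], 'grip_width': 8.197, 'gripper_force': 0.891}
wrist 2646
118 62 [490.8 260.7] [489.9 493.9] [253.3 267.9]
126 85 [490.9 260.7] [489.9 493.9] [252.7 267.7]
134 100 [490.7 260.1] [489.7 493.8] [253.2 267.5]
142 127 [490.8 260.2] [489.7 493.9] [252.8 267.9]
150 135 [490.7 259.7] [489.7 493.8] [252.6 267.3]
158 159 [490.7 260.7] [489.8 493.6] [253.1 267.7]
166 191 [490.6 260.2] [489.7 493.3] [253.2 267.1]
174 252 [490.7 260.5] [489.7 493.9] [253.  267.3]
182 1535 [498.3 260.1] [491.2 506. ] [252.7 267.7]
scene 62
126 6 [496.5 252.6] [492.3 500.5] [250.8 257.3]
134 4 [490.9 254.7] [490.5 497.1] [253.9 257.6]
142 6 [493.2 254. ] [490.4 495.1] [250.8 257.1]
150 6 [494.2 254.1] [490.8 498.7] [249.8 255.3]
158 4 [495.5 251.6] [491.5 500.3] [250.3 253.5]
166 6 [493.4 251.5] [490.3 500.1] [248.5 256.1]
174 9 [492.2 252.2] [487.1 517.7] [249.  270.1]
182 12 [499.3 256.4] [491.2 508. ] [250.8 262.5]
```

Request:
play_rows(series=[[[-0.006, 0, 0], 0, 0.3], [[-0.006, 0, 0], 0, 0.6], [[-0.006, 0, 0], 0, 0.7], [[-0.006, 0, 0], 0, 0.7], [[0.01, 0, 0.005], 0, 0.7], [[0.021, 0, 0.014], 0, 0.7], [[0.021, 0, 0.016], 0, 0.7], [[0.021, 0, 0.016], 0, 0.5], [[0.021, 0, 0.016], 0, 0.3], [[0.021, 0, 0.016], 0, 0.1], [[0.021, 0, 0.016], 0, 0.1], [[0.021, 0, 0.016], 0, 0.1]])

```text
clock: 27.3
ee_pos: [500.4, 259.7, 127.1]
orientation: [-3.141, 0.001, -3.131]
force: [-0.4, -1.5, 1.8]
grip_width: 18.3
gripper_force: 58.4
```

Request:
play_rows(series=[[[0, 0, 0], 0, 0.1], [[0, 0, -0.003], 0, 0.1], [[0, 0, -0.006], 0, 0.1], [[0, 0, -0.009], 0, 0.1], [[0, 0, -0.012], 0, 0.1], [[0, 0, -0.015], 0, 0.1], [[0, 0, -0.018], 0, 0.1], [[0, 0, -0.02], 0, 0.1], [[0, 0, -0.02], 0, 0.1]])

```text
clock: 28.05
ee_pos: [499.6, 259.7, 141.6]
orientation: [-3.14, -0.003, -3.131]
force: [9.5, -1.0, -19.0]
grip_width: 18.7
gripper_force: 60.0
```

```bash
python3 - <<'E'
from rg import *
st();im,W=rg();cv2.imwrite('pics/w11.png',im[:,:,::-1])
E
```

```text
{'clock': 28.05, 'q': [0.361, 0.149, 0.029, 1.455, -0.001, 0.35], 'ee_pos': [499.643, 259.708, 141.559], 'orientation': [-3.14, -0.003, -3.131], 'force': [9.461, -1.037, -19.047], 'grip_width': 18.655, 'gripper_force': 59.955}
wrist 3968
126 9 [490.2 261.4] [489.9 491. ] [257.5 264.5]
134 124 [490.4 260.2] [489.6 493.7] [252.8 266.5]
142 166 [490.6 259.7] [489.7 493.8] [252.4 267.5]
150 209 [490.8 260.2] [489.5 494.9] [252.3 268.5]
158 245 [490.6 260.3] [489.5 494.7] [252.4 268.4]
166 291 [490.6 260.3] [489.5 494.8] [252.5 268.5]
174 352 [490.6 260.7] [489.4 494.8] [252.5 268.8]
182 435 [490.7 259.9] [489.4 495.1] [251.6 268.6]
190 1012 [492.4 259.9] [489.5 503.4] [251.7 268.3]
198 1072 [498.3 260.4] [491.9 504.9] [253.4 267.1]
```

Drawn up 18 mm with the stop felt. Now I wind a first quarter turn.

Request:
play_rows(series=[[[-0.0006, -0.0085, 0.0015], 0, 0.1], [[-0.0022, -0.0168, 0.0015], 0, 0.1], [[-0.0049, -0.0249, 0.0015], 0, 0.1], [[-0.0087, -0.0325, 0.0015], 0, 0.1], [[-0.0134, -0.0396, 0.0015], 0, 0.1], [[-0.019, -0.046, 0.0015], 0, 0.1], [[-0.0254, -0.0516, 0.0015], 0, 0.1], [[-0.0325, -0.0563, 0.0015], 0, 0.1], [[-0.0401, -0.06, 0.0015], 0, 0.1], [[-0.0482, -0.0628, 0.0015], 0, 0.1], [[-0.0565, -0.0644, 0.0015], 0, 0.1], [[-0.065, -0.065, 0.0015], 0, 0.1]])

```text
clock: 29.1
ee_pos: [563.3, 195.3, 141.7]
orientation: [-3.14, -0.008, -3.131]
force: [-1.4, 3.0, -23.5]
grip_width: 18.9
gripper_force: 59.8
```

```bash
python3 - <<'E'
from rg import *
st();im,W=rg()
E
```

```text
{'clock': 29.1, 'q': [0.221, 0.24, 0.135, 1.473, 0.0, 0.21], 'ee_pos': [563.341, 195.268, 141.68], 'orientation': [-3.14, -0.008, -3.131], 'force': [-1.393, 3.021, -23.476], 'grip_width': 18.858, 'gripper_force': 59.785}
wrist 4018
126 8 [553.  196.3] [552.4 553.3] [192.6 198.5]
134 147 [553.4 195.8] [552.3 557.3] [187.7 203.4]
142 165 [553.5 195.2] [552.3 557.1] [188.  203.6]
150 212 [553.4 196.3] [552.3 557.8] [188.1 204.3]
158 240 [553.5 195.8] [552.3 557.5] [188.1 204.1]
166 285 [553.6 195.8] [552.3 557.8] [188.  204.4]
174 353 [553.5 196.3] [552.3 557.8] [188.1 204.5]
182 431 [553.5 195.9] [552.3 558.3] [187.3 204.2]
190 1076 [555.8 195.6] [552.4 568.6] [187.6 204.2]
198 1080 [561.4 196. ] [554.7 568.3] [189.3 202.7]
```

Request:
play_rows(series=[[[-0.0085, 0.0006, 0.0015], 0, 0.1], [[-0.0168, 0.0022, 0.0015], 0, 0.1], [[-0.0249, 0.0049, 0.0015], 0, 0.1], [[-0.0325, 0.0087, 0.0015], 0, 0.1], [[-0.0396, 0.0134, 0.0015], 0, 0.1], [[-0.046, 0.019, 0.0015], 0, 0.1], [[-0.0516, 0.0254, 0.0015], 0, 0.1], [[-0.0563, 0.0325, 0.0015], 0, 0.1], [[-0.06, 0.0401, 0.0015], 0, 0.1], [[-0.0628, 0.0482, 0.0015], 0, 0.1], [[-0.0644, 0.0565, 0.0015], 0, 0.1], [[-0.065, 0.065, 0.0015], 0, 0.1]])

```text
clock: 30.15
ee_pos: [630.3, 261.1, 141.8]
orientation: [-3.139, -0.0, -3.132]
force: [1.2, -2.5, -25.8]
grip_width: 18.8
gripper_force: 59.6
```

```bash
python3 - <<'E'
from rg import *
st()
E
```

```text
{'clock': 30.15, 'q': [0.296, 0.468, 0.423, 1.527, -0.003, 0.286], 'ee_pos': [630.253, 261.115, 141.758], 'orientation': [-3.139, -0.0, -3.132], 'force': [1.187, -2.528, -25.796], 'grip_width': 18.756, 'gripper_force': 59.59}
```

Request:
play_rows(series=[[[0.0006, 0.0085, 0.001], 0, 0.1], [[0.0022, 0.0168, 0.002], 0, 0.1], [[0.0049, 0.0249, 0.003], 0, 0.1], [[0.0087, 0.0325, 0.003], 0, 0.1], [[0.0134, 0.0396, 0.003], 0, 0.1], [[0.019, 0.046, 0.003], 0, 0.1], [[0.0254, 0.0516, 0.003], 0, 0.1], [[0.0325, 0.0563, 0.003], 0, 0.1], [[0.0401, 0.06, 0.003], 0, 0.1], [[0.0482, 0.0628, 0.003], 0, 0.1], [[0.0565, 0.0644, 0.003], 0, 0.1], [[0.065, 0.065, 0.003], 0, 0.1]])

```text
clock: 31.15
ee_pos: [563.8, 325.7, 141.5]
orientation: [-3.141, 0.003, -3.131]
force: [2.5, -5.6, -14.2]
grip_width: 18.4
gripper_force: 60.8
```

Request:
play_rows(series=[[[0.0085, -0.0006, 0], 0, 0.1], [[0.0168, -0.0022, 0], 0, 0.1], [[0.0249, -0.0049, 0], 0, 0.1], [[0.0325, -0.0087, 0], 0, 0.1], [[0.0396, -0.0134, 0], 0, 0.1], [[0.046, -0.019, 0], 0, 0.1], [[0.0516, -0.0254, 0], 0, 0.1], [[0.0563, -0.0325, 0], 0, 0.1], [[0.06, -0.0401, 0], 0, 0.1], [[0.0628, -0.0482, 0], 0, 0.1], [[0.0644, -0.0565, 0], 0, 0.1], [[0.065, -0.065, 0], 0, 0.1]])

```text
clock: 32.15
ee_pos: [500.0, 260.8, 141.5]
orientation: [3.138, 0.002, -3.13]
force: [4.0, 2.1, -15.5]
grip_width: 18.8
gripper_force: 60.6
```

```bash
python3 - <<'E'
from tab import *
from rg import *
st();rg()
t,Wt=red('top',amin=3);bars(Wt,t,65,95,(540,800,-140,80))
E
```

```text
{'clock': 32.15, 'q': [0.361, 0.143, 0.023, 1.447, 0.002, 0.349], 'ee_pos': [499.958, 260.772, 141.452], 'orientation': [3.138, 0.002, -3.13], 'force': [3.997, 2.135, -15.459], 'grip_width': 18.794, 'gripper_force': 60.593}
wrist 4023
126 10 [490.5 261.6] [490.  490.9] [257.7 265.2]
134 128 [490.5 261.9] [489.7 493.8] [254.9 268.8]
142 177 [490.8 261.3] [489.6 494.9] [253.5 269.4]
150 217 [490.9 261.8] [489.6 494.9] [253.6 269.8]
158 255 [490.8 261.7] [489.6 494.8] [253.4 269.9]
166 293 [490.7 261.7] [489.5 494.9] [253.6 269.9]
174 363 [490.9 261.6] [489.5 494.9] [253.4 269.9]
182 457 [490.8 261.6] [489.4 495.6] [253.1 269.8]
190 1042 [492.7 261.2] [489.7 503.8] [253.3 269.9]
198 1031 [498.2 261.7] [491.9 504.9] [254.9 268.6]
blob 284 c [685.5  16.9] sz [79.8 40.6] ang 0.3 z [68.4 76.7 81.3] red 43 rgb [182. 155. 123.]
blob 289 c [687.9 -75.1] sz [80.5 43.6] ang 1.3 z [69.  76.8 81.4] red 29 rgb [182. 155. 123.]
```

One turn done; the table advanced about 95 mm. Second turn.

Request:
play_rows(series=[[[-0.0006, -0.0085, 0], 0, 0.1], [[-0.0022, -0.0168, 0], 0, 0.1], [[-0.0049, -0.0249, 0], 0, 0.1], [[-0.0087, -0.0325, 0], 0, 0.1], [[-0.0134, -0.0396, 0], 0, 0.1], [[-0.019, -0.046, 0], 0, 0.1], [[-0.0254, -0.0516, 0], 0, 0.1], [[-0.0325, -0.0563, 0], 0, 0.1], [[-0.0401, -0.06, 0], 0, 0.1], [[-0.0482, -0.0628, 0], 0, 0.1], [[-0.0565, -0.0644, 0], 0, 0.1], [[-0.065, -0.065, 0], 0, 0.1]])

```text
clock: 33.25
ee_pos: [566.0, 195.2, 141.2]
orientation: [-3.141, 0.0, -3.131]
force: [-2.1, 1.8, -2.6]
grip_width: 18.8
gripper_force: 61.5
```

Request:
play_rows(series=[[[-0.0085, 0.0006, 0], 0, 0.1], [[-0.0168, 0.0022, 0], 0, 0.1], [[-0.0249, 0.0049, 0], 0, 0.1], [[-0.0325, 0.0087, 0], 0, 0.1], [[-0.0396, 0.0134, 0], 0, 0.1], [[-0.046, 0.019, 0], 0, 0.1], [[-0.0516, 0.0254, 0], 0, 0.1], [[-0.0563, 0.0325, 0], 0, 0.1], [[-0.06, 0.0401, 0], 0, 0.1], [[-0.0628, 0.0482, 0], 0, 0.1], [[-0.0644, 0.0565, 0], 0, 0.1], [[-0.065, 0.065, 0], 0, 0.1]])

```text
clock: 34.25
ee_pos: [630.5, 261.9, 141.1]
orientation: [-3.141, 0.002, -3.131]
force: [-0.7, -1.2, 0.4]
grip_width: 18.7
gripper_force: 62.2
```

```bash
python3 -c "
from h import *
st()"
```

```text
{'clock': 34.25, 'q': [0.296, 0.466, 0.419, 1.522, -0.001, 0.286], 'ee_pos': [630.526, 261.916, 141.149], 'orientation': [-3.141, 0.002, -3.131], 'force': [-0.733, -1.243, 0.449], 'grip_width': 18.667, 'gripper_force': 62.171}
```

Request:
play_rows(series=[[[0.0006, 0.0085, -0.001], 0, 0.1], [[0.0022, 0.0168, -0.001], 0, 0.1], [[0.0049, 0.0249, -0.001], 0, 0.1], [[0.0087, 0.0325, -0.001], 0, 0.1], [[0.0134, 0.0396, -0.001], 0, 0.1], [[0.019, 0.046, -0.001], 0, 0.1], [[0.0254, 0.0516, -0.001], 0, 0.1], [[0.0325, 0.0563, -0.001], 0, 0.1], [[0.0401, 0.06, -0.001], 0, 0.1], [[0.0482, 0.0628, -0.001], 0, 0.1], [[0.0565, 0.0644, -0.001], 0, 0.1], [[0.065, 0.065, -0.001], 0, 0.1]])

```text
clock: 35.25
ee_pos: [563.0, 325.5, 141.2]
orientation: [-3.14, 0.0, -3.131]
force: [2.0, -3.1, -4.9]
grip_width: 18.5
gripper_force: 61.7
```

Request:
play_rows(series=[[[0.0085, -0.0006, 0], 0, 0.1], [[0.0168, -0.0022, 0], 0, 0.1], [[0.0249, -0.0049, 0], 0, 0.1], [[0.0325, -0.0087, 0], 0, 0.1], [[0.0396, -0.0134, 0], 0, 0.1], [[0.046, -0.019, 0], 0, 0.1], [[0.0516, -0.0254, 0], 0, 0.1], [[0.0563, -0.0325, 0], 0, 0.1], [[0.06, -0.0401, 0], 0, 0.1], [[0.0628, -0.0482, 0], 0, 0.1], [[0.0644, -0.0565, 0], 0, 0.1], [[0.065, -0.065, 0], 0, 0.1]])

```text
clock: 36.25
ee_pos: [499.9, 261.0, 141.2]
orientation: [3.139, 0.002, -3.13]
force: [5.1, 2.1, -8.7]
grip_width: 18.6
gripper_force: 61.3
```

Request:
play_rows(series=[[[0, -0.001, 0], 0, 0.1], [[0, -0.002, 0], 0, 0.1], [[0, -0.002, 0], 0, 0.1], [[0, -0.002, 0], 0, 0.1]])

```text
clock: 36.58
ee_pos: [500.0, 259.3, 141.3]
orientation: [3.139, 0.002, -3.131]
force: [4.6, 2.5, -8.9]
grip_width: 18.8
gripper_force: 61.2
```

```bash
python3 - <<'E'
from tab import *
from rg import *
st();rg()
t,Wt=red('top',amin=3);bars(Wt,t,65,95,(540,800,-140,80));cv2.imwrite('pics/t12.png',t[:,:,::-1])
x,y,z=Wt[...,0],Wt[...,1],Wt[...,2]
m=(abs(z-35)<6)&(x>600)&(abs(y)<120)&(x<900);print('table near edge',np.percentile(Wt[m][:,0],[0.5,2]))
E
```

```text
{'clock': 36.583, 'q': [0.358, 0.142, 0.022, 1.448, 0.002, 0.347], 'ee_pos': [499.97, 259.297, 141.292], 'orientation': [3.139, 0.002, -3.131], 'force': [4.649, 2.524, -8.884], 'grip_width': 18.804, 'gripper_force': 61.218}
wrist 4012
126 11 [490.4 260.4] [489.7 490.9] [256.3 264. ]
134 126 [490.5 260.4] [489.7 493.3] [253.7 267.1]
142 178 [490.8 259.8] [489.6 494.7] [252.1 267.7]
150 209 [490.8 260.3] [489.6 495.1] [252.2 268.5]
158 257 [490.8 260.2] [489.6 494.9] [252.  268.3]
166 303 [490.8 260.2] [489.5 494.9] [252.  268.2]
174 357 [490.8 260.1] [489.6 495.1] [252.  268.6]
182 453 [490.7 260.1] [489.5 495.9] [251.5 268.5]
190 1107 [492.9 260.1] [489.7 504.1] [251.9 268.4]
198 973 [498.6 260.2] [492.  504.8] [253.4 267.1]
table near edge [654.14585125 701.12415525]
```

Request:
play_rows(series=[[[0, -0.0015, 0], 0, 0.1], [[0, -0.003, 0], 0, 0.1], [[0, -0.003, 0], 0, 0.1], [[0, -0.003, 0], 0, 0.1]])

```text
clock: 37.02
ee_pos: [499.9, 258.7, 141.3]
orientation: [3.133, 0.001, -3.129]
force: [4.8, 7.5, -10.5]
grip_width: 18.7
gripper_force: 61.0
```

End stop reached. Push the crank home.

Request:
play_rows(series=[[[0, 0.002, 0], 0, 0.1], [[0, 0.002, 0.003], 0, 0.1], [[0, 0.002, 0.006], 0, 0.1], [[0, 0.002, 0.009], 0, 0.1], [[0, 0.002, 0.012], 0, 0.1], [[0, 0.002, 0.015], 0, 0.1], [[0, 0.002, 0.018], 0, 0.1], [[0, 0.002, 0.02], 0, 0.1], [[0, 0.002, 0.022], 0, 0.1], [[0, 0.002, 0.022], 0, 0.1]])

```text
clock: 37.85
ee_pos: [500.4, 259.1, 122.9]
orientation: [3.137, 0.004, -3.13]
force: [-0.3, 4.1, 7.5]
grip_width: 18.1
gripper_force: 63.3
```

```bash
python3 - <<'E'
from rg import *
st();rg()
E
```

```text
{'clock': 37.85, 'q': [0.357, 0.144, -0.013, 1.408, 0.003, 0.345], 'ee_pos': [500.406, 259.096, 122.877], 'orientation': [3.137, 0.004, -3.13], 'force': [-0.259, 4.094, 7.526], 'grip_width': 18.127, 'gripper_force': 63.285}
wrist 4052
110 58 [490.9 260.5] [489.8 493.9] [253.1 267.4]
118 153 [490.8 259.6] [489.8 494.3] [252.3 267.7]
126 197 [491.  260.1] [489.8 495. ] [252.  268.2]
134 222 [491. 260.] [489.8 495. ] [251.9 268.2]
142 273 [491.  259.5] [489.8 495.5] [251.5 268. ]
150 313 [491.  259.5] [489.7 495.1] [251.8 268.1]
158 380 [491.  259.9] [489.7 495.6] [251.7 268.2]
166 493 [491.  259.8] [489.7 495.9] [251.5 268.5]
174 1922 [496.3 260.1] [490.3 504.8] [252.6 267.7]
198 40 [488.8 260.6] [488.3 489.5] [255.8 264.8]
```

Request:
play_rows(series=[[[0, 0, -0.002], 0, 0.3], [[0, 0.001, -0.002], 0, 0.5], [[0, 0.001, -0.002], 0, 0.55], [[0, 0.001, -0.002], 0, 0.55], [[0.02, 0.001, -0.01], 0, 0.55], [[0.045, 0.001, -0.022], 0, 0.55], [[0.045, 0.001, -0.022], 0, 0.3], [[0.045, 0.001, -0.022], 0, 0.1], [[0.045, 0.001, -0.022], 0, 0.1], [[0.045, 0.001, -0.022], 0, 0.1], [[0.045, 0.001, -0.022], 0, 0.1]])

```text
clock: 38.82
ee_pos: [454.8, 257.4, 140.7]
orientation: [-3.141, -0.001, -3.131]
force: [-0.5, 0.4, 0.6]
grip_width: 8.4
gripper_force: 0.0
```

```bash
python3 - <<'E'
from rg import *
st();rg()
E
```

```text
{'clock': 38.817, 'q': [0.387, 0.042, -0.087, 1.443, -0.0, 0.377], 'ee_pos': [454.804, 257.384, 140.662], 'orientation': [-3.141, -0.001, -3.131], 'force': [-0.462, 0.383, 0.61], 'grip_width': 8.436, 'gripper_force': 0.0}
wrist 1110
110 41 [490.4 259.7] [489.7 491.7] [255.5 263.9]
118 116 [490.5 258.3] [489.7 492.9] [253.4 263.7]
126 131 [490.5 258.3] [489.6 492.8] [253.5 264. ]
134 142 [490.4 258.3] [489.4 492.5] [253.5 263.8]
142 201 [490.6 258.9] [489.4 493.5] [252.5 265.9]
150 259 [490.6 259.4] [489.5 493.4] [252.7 266.2]
158 172 [490.3 259.9] [488.8 492.3] [254.  265.3]
174 15 [462.7 262.6] [459.5 464.7] [254.  262.7]
190 11 [462.7 264.6] [460.3 465. ] [264.5 264.6]
```

Request:
play_rows(series=[[[-0.015, 0.0028, -0.004], 0, 0.1], [[-0.024, 0.0028, -0.004], 0, 0.1], [[-0.032, 0.0028, -0.005], 0, 0.1], [[-0.04, 0.0028, -0.005], 0, 0.1], [[-0.048, 0.0028, -0.0035], 0, 0.1], [[-0.0555, 0.0028, -0.0015], 0, 0.1], [[-0.063, 0.0028, 0.002], 0, 0.1], [[-0.0695, 0.0028, 0.006], 0, 0.1], [[-0.0755, 0.0028, 0.011], 0, 0.1], [[-0.081, 0.0028, 0.017], 0, 0.1], [[-0.0855, 0.0028, 0.023], 0, 0.1], [[-0.0895, 0.0028, 0.0305], 0, 0.1]])

```text
clock: 39.87
ee_pos: [545.0, 261.5, 110.7]
orientation: [3.141, 0.001, -3.131]
force: [1.1, -0.6, 1.8]
grip_width: 8.9
gripper_force: 0.9
```

```bash
python3 - <<'E'
from rg import *
st();rg()
E
```

```text
{'clock': 39.867, 'q': [0.337, 0.259, 0.095, 1.406, -0.0, 0.326], 'ee_pos': [544.954, 261.514, 110.67], 'orientation': [3.141, 0.001, -3.131], 'force': [1.09, -0.64, 1.84], 'grip_width': 8.855, 'gripper_force': 0.943}
wrist 2685
94 43 [522.4 268.3] [519.9 527.7] [252.5 269.6]
102 933 [528.5 261.3] [520.1 536.5] [253.3 268.3]
110 753 [549.7 262.3] [537.4 562. ] [258.3 266.7]
118 820 [574.4 262.3] [561.9 582.6] [256.8 267.6]
126 52 [548.2 266.5] [533.1 554.2] [258.1 266.7]
142 52 [548.9 266.6] [543.6 554.3] [258.1 266.7]
150 17 [553.  266.9] [547.7 554.8] [257.3 267.2]
158 15 [550.1 256.2] [548.9 551.5] [256.1 268.3]
```

Folding follows well. Press flat, then retreat upward.

Request:
play_rows(series=[[[-0.0025, 0, 0.0075], 0, 0.1], [[-0.004, 0, 0.012], 0, 0.1], [[-0.0045, 0, 0.0155], 0, 0.1], [[-0.0045, 0, 0.018], 0, 0.1], [[-0.0045, 0, 0.0195], 0, 0.1], [[-0.0045, 0, 0.0195], 0, 0.1]])

```text
clock: 40.42
ee_pos: [548.7, 261.0, 93.0]
orientation: [-3.14, 0.001, -3.131]
force: [-2.3, -3.4, 6.4]
grip_width: 8.6
gripper_force: 3.4
```

```bash
python3 - <<'E'
from rg import *
st();rg()
E
```

```text
{'clock': 40.417, 'q': [0.334, 0.274, 0.078, 1.374, -0.002, 0.324], 'ee_pos': [548.709, 260.955, 93.026], 'orientation': [-3.14, 0.001, -3.131], 'force': [-2.282, -3.442, 6.409], 'grip_width': 8.625, 'gripper_force': 3.446}
wrist 2503
86 185 [525.9 265.2] [521.8 538.3] [252.  269.8]
94 2182 [548.  261.6] [523.6 586.4] [255.4 266.9]
102 9 [536.6 266. ] [536.  537.7] [256.9 266.2]
110 54 [551.9 261.8] [538.2 557.6] [257.5 266.2]
126 68 [553.5 266.1] [547.5 558.4] [257.3 266.6]
134 5 [554.1 257.4] [552.9 554.9] [257.3 266.5]
```

Request:
play_rows(series=[[[0, 0, 0.002], 0, 0.1], [[0, 0, 0.003], 0, 0.1], [[0, 0, 0.003], 0, 0.1], [[0, 0, -0.03], 0, 0.1], [[0, 0, -0.07], 0, 0.1], [[0, 0, -0.11], 0, 0.1], [[0.04, 0, -0.14], 0, 0.1], [[0.08, 0, -0.15], 0, 0.3], [[0.12, 0, -0.15], 0, 0.5], [[0.15, 0.02, -0.15], 0, 0.5], [[0.15, 0.02, -0.15], 0, 0.5], [[0.15, 0.02, -0.15], 0, 0.5]])

```text
clock: 41.47
ee_pos: [396.5, 280.9, 241.8]
orientation: [3.141, 0.001, -3.127]
force: [-0.4, 0.1, -0.4]
grip_width: 42.6
gripper_force: 0.0
```

```bash
python3 - <<'E'
from rg import *
st();t,Wt=rg('top')
x,y,z=Wt[...,0],Wt[...,1],Wt[...,2]
print('ptop')
for nm,x0,x1,y0,y1,zl,zh in(('tin',440,545,-570,-470,15,60),('cork',650,790,-400,-260,15,60),('ebony',600,760,180,360,5,25)):
    m=(x>x0)&(x<x1)&(y>y0)&(y<y1)&(z>zl)&(z<zh);print(nm,np.round(cv2.minAreaRect(Wt[m][:,:2].astype(np.float32))[0],1))
W0=np.load('pics/top0.npz')['W'];x,y,z=W0[...,0],W0[...,1],W0[...,2];m=(x>600)&(x<760)&(y>180)&(y<360)&(z>5)&(z<25);print('ebony0',np.round(cv2.minAreaRect(W0[m][:,:2].astype(np.float32))[0],1))
s,_,_=cap('scene')
a=cv2.resize(t[70:280,150:480,::-1],(800,509)[:2]);cv2.imwrite('pics/f1.png',a)
cv2.imwrite('pics/f2.png',cv2.resize(s[90:240,200:420,::-1],(792,540),interpolation=cv2.INTER_CUBIC))
E
```

```text
{'clock': 41.467, 'q': [0.478, -0.052, 0.021, 1.642, 0.001, 0.464], 'ee_pos': [396.547, 280.861, 241.846], 'orientation': [3.141, 0.001, -3.127], 'force': [-0.43, 0.077, -0.367], 'grip_width': 42.556, 'gripper_force': 0.0}
top 101
86 16 [552.4 252.6] [530.3 584.2] [251.7 260.1]
94 81 [559.8 257.9] [527.2 586.3] [250.9 264.1]
102 4 [541.4 256.8] [530.5 555.1] [255.3 258.9]
ptop
tin [ 492.5 -518.6]
cork [ 726.3 -332.6]
ebony [680.1 269.5]
ebony0 [680.1 270.1]
```

View pics/f1.png

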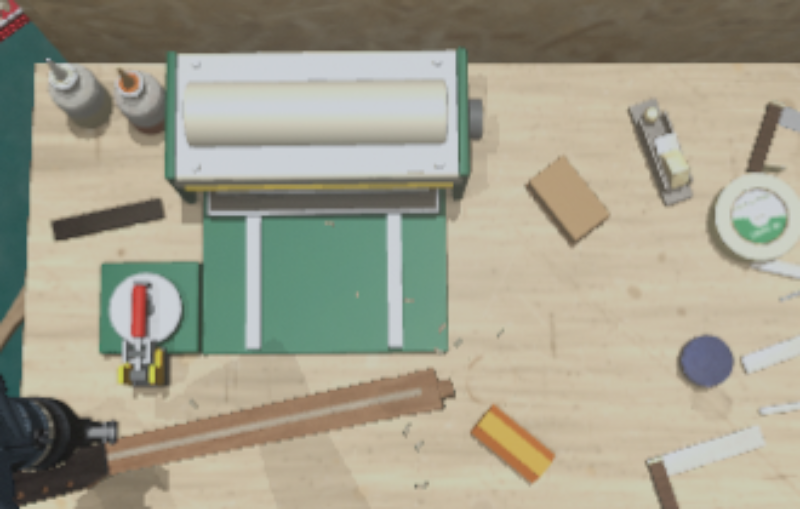

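View pics/f2.png

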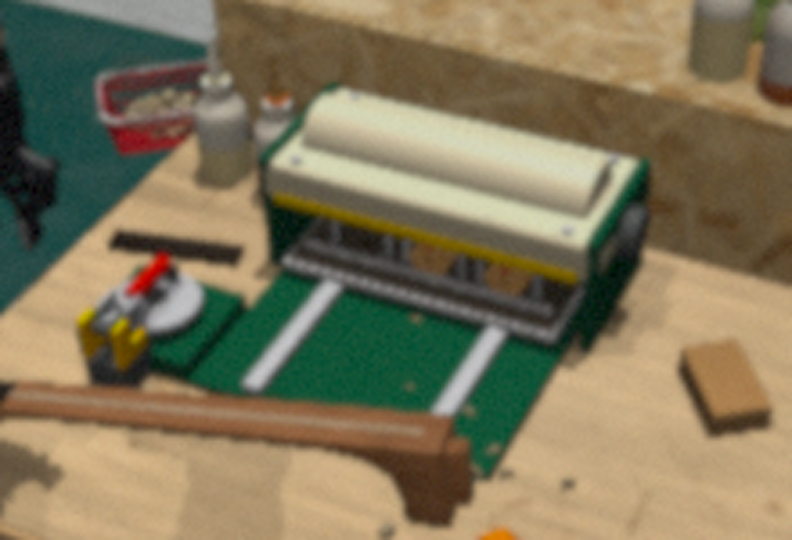

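The table is in under the hood with both blanks on it (ends at (432,258) and (505,275)). The crank is folded, and the bystanders have not moved.

```bash
python3 -c "
from plant import env
print(env.finish_job())"
```

```text
the job is handed in; nothing more can be done
None
```

The job is handed in: both maple blanks found on the bench lie stripe up in their lanes, the table is wound two full turns in under the hood, the crank is folded flat again, and the tin, cork block and ebony bar are where they were.

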